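Load the stone roaster at the counter

ROBOT

A 6-joint arm with a two-finger parallel gripper is mounted at the origin on the work surface. World frame = base frame: x ahead of the robot, y to its left, z up, the work surface at z = 0. Lengths are in m, angles in degrees, forces in N, time in s.
With the tool pointing down it reaches from about 0.3 to 0.75 m from the base axis. Payload 8.5 kg.
Tool frame: the origin (TCP) lies on the centre line of the jaws, within the pads' length; the fingertips stand 17 mm ahead of it and the grasp point (between the pads) lies 2 mm behind it; z points along the fingers, y is the line along which they close (so a half turn about z gives the same grasp; the last joint's range is limited). The gripper opens to 85 mm and grips with 20 to 120 N. Pads are 22 mm wide; open, the fingers measure 114 mm over their backs; the gripper's body (76 mm by 85 mm) begins 54 mm behind the grasp point. The pads swing forward as they close: fully open they stand 13 mm farther back than shut.
Start: joints at [57.049, 21.807, 74.336, -0, 83.858, -12.336], TCP at [0.194, 0.515, 0.248] pointing down, gripper open.
Joint ranges: [-178.18, 178.18], [-50.72, 133.34], [12.68, 142.11], [-81.47, 261.47], [9.98, 163.14], [-165.26, 165.26]. Speed limits (degrees/s): [136.94, 136.94, 180, 180, 180, 180].

INTERFACE

Orientations are given as a 3x3 rotation matrix whose columns are the frame's x, y, z axes.
In Python, from rig import env gives the robot as it stands.
- The arm moves only by the shell command python3 -m handwheel 'ROWS' [OPENING] [FORCE]. ROWS is JSON, a list that holds one entry, the list of rows, each a list of 4 numbers: the shift along the tool's x, y, z in m, then the turn about the tool's z in rad. In form: [[[x, y, z, roll], ...]]. A call has 1 to 5 rows; each row shifts and turns the commanded pose from where the row before left it, along the tool's axes as they then stand; what a row does not reach is not made up. A row lasts 1/12 s, in which the tool goes at most 41.7 mm and 7.16 degrees, less where a joint would pass 70% of its speed; a pose out of reach is approached as far as the arm can. A call is refused whole if a number of a shift passes 0.0417 or a number of a turn 0.125, either way. A call with a gripper value outside its range is refused whole. OPENING is the opening in per cent of the stroke, from 0 (shut) to 100 (fully open), set as the call begins (- or left out, the last holds). The fingers move at their own pace and stop on an object; FORCE is the grip in N (left out, the last holds). Time passes only in rows, so rows that do not move let the fingers close. It gives the time, the measured TCP pose, the force and the opening at its end, in the units of the state.
- env.observe(): the state, without advancing time (a new reading comes with each control period).
- env.get_image(name): name is "scene" or "side" or "wrist"; returns (picture, depth): 384x512x3 uint8, red, green, blue; 384x512 float32, m along the optical axis (not along the pixel's ray), 0 where there is no reading.
- env.camera_params(name): a dict with "K" (3x3 intrinsics, pixels), "rvec" (rotation vector, rad) and "tvec" (3), from world to camera coordinates, as OpenCV has them. Camera axes: x right, y down, z forward; pixel columns grow to the right and rows downward; lengths in m; the calibration is good to about 2 mm. A picture is of the moment at which its call begins: read the wrist's pose just before it. camera_params takes no time and is no camera call; for the wrist camera it gives the pose at the moment of the call.
- env.close_job(): hands the job in, once; it reports no verdict.
The state is a dict: "time_s": time; "q": joint angles; "qvel": joint speeds; "joint_efforts": joint torques, N m; "position": TCP position; "tool_rot": TCP orientation; "ft_force": force on the tool from outside, world axes, zero at the start; "wrist_torque": the same for the moment, N m; "grip_width": finger opening in m.
Only numpy, scipy, OpenCV 4.12 (cv2) and the standard library are available. Lean on these libraries where they do the work, as an engineer would, in place of code of your own. Each camera call takes 0.05 s, during which the arm holds its last target. There are 200 camera calls.

TASK

Get the stone roaster on the counter going: pull up the stove's knob, turn it from off to high (the large yellow dot) and let it drop in, then take the wooden rod from its jar, stir the stones on the pot's floor with at least two full, wide rounds so that they are well shifted, and stand the rod back in its jar. Then lay every sweet potato from the wooden tray into the pot, on the stones, and last of all set the knob to low (the small yellow dot), dropped fully in. Keep the stones in the pot and leave the bottle, cup, bowl and spice jar where they stand.

Things in the scene. Friction and masses are not known exactly. Their poses are not given: they have to be found in the camera images.
- knob_lift (a joint): how far the stove's black selector knob is pulled up out of its seat, m: 0 = dropped fully into a detent, 0.015 = top stop. A spring pulls it down (3 N at the bottom, 6.5 N at the top). Below about 0.010 it is locked against turning.
- knob_turn (a joint): angle of the selector knob, rad, growing clockwise seen from above. Detents at 0 (off, red dot), 0.70 (low, small yellow dot), 1.40 (high, large yellow dot); stops at -0.3 and 1.7. Lifted at least 12 mm it turns freely; let go within about 0.2 rad of a detent it drops in by itself.
- knob_grip (a point): point on the knob's vertical axis, about 119 mm above the table, 35 mm above the underside of the knob and 10 mm below its top. The knob is a 64 mm disc, 10 mm thick, 9 mm above the stove's deck, with an upright bar grip across it 56 mm long (along this point's x axis, which points at the dot: a white line marks that end), 16 mm wide and 35 mm high above the disc. Moves and turns with the knob.
- stove: cream portable table stove, 280 mm (its x) by 370 mm (its y), deck 75 mm above the table; origin under its centre on the table, z up. Fixed. The knob's axis is at x -70, y -130 mm; the pot stands fixed on it.
- pot_in (a point): centre of the inner floor of the brown clay pot on the stove, 96 mm above the table, axes as the stove's. The inner floor is 89 mm in radius, the mouth 112 mm in radius inside (119 outside), its rim 49 mm above this point; two short ears stick out 14 mm at the rim towards the stove's +x and -x.
- board: light wooden tray, 250 mm (x) by 236 mm (y), fixed on the table; origin under its centre. Its floor is 6 mm above the table; three low walls along x (both y edges and the middle), 6 mm thick, stand 18 mm above the table; the x ends are open. The sweet potatoes start on it.
- jar: blue upright round jar, fixed, 70 mm high, inside 62 mm wide with 6 mm walls and a 6 mm floor; origin under its centre on the table. The stirring rod's home.
- rod: wooden stirring rod, 180 mm long, starts standing upright and loose in the jar; origin at the centre of its foot (the thicker end), z along it towards the handle. Foot 26 mm in diameter for 60 mm, then a handle 22 mm in diameter; best held about 140 mm above the foot. About 60 g.
- potato1: purple sweet potato, 90 mm long (its x) and 37 mm thick, with a slight flat on top and bottom, about 70 g; origin at its centre. Starts on the wooden tray, roughly along y; not all four are there every time (absent: None).
- potato2: purple sweet potato, 90 mm long (its x) and 37 mm thick, with a slight flat on top and bottom, about 70 g; origin at its centre. Starts on the wooden tray, roughly along y; not all four are there every time (absent: None).
- potato3: purple sweet potato, 90 mm long (its x) and 37 mm thick, with a slight flat on top and bottom, about 70 g; origin at its centre. Starts on the wooden tray, roughly along y; not all four are there every time (absent: None).
- potato4: purple sweet potato, 90 mm long (its x) and 37 mm thick, with a slight flat on top and bottom, about 70 g; origin at its centre. Starts on the wooden tray, roughly along y; not all four are there every time (absent: None).
- stone1: grey roasting stone, about 30 mm across (37 mm long), 45 g, loose on the pot's floor; origin near its centre, 15 mm above what it lies on.
- stone2: grey roasting stone, about 30 mm across (37 mm long), 45 g, loose on the pot's floor; origin near its centre, 15 mm above what it lies on.
- stone3: grey roasting stone, about 30 mm across (37 mm long), 45 g, loose on the pot's floor; origin near its centre, 15 mm above what it lies on.
- stone4: grey roasting stone, about 30 mm across (37 mm long), 45 g, loose on the pot's floor; origin near its centre, 15 mm above what it lies on.
- stone5: grey roasting stone, about 30 mm across (37 mm long), 45 g, loose on the pot's floor; origin near its centre, 15 mm above what it lies on.
- stone6: grey roasting stone, about 30 mm across (37 mm long), 45 g, loose on the pot's floor; origin near its centre, 15 mm above what it lies on.
- stone7: grey roasting stone, about 30 mm across (37 mm long), 45 g, loose on the pot's floor; origin near its centre, 15 mm above what it lies on.
- stone8: grey roasting stone, about 30 mm across (37 mm long), 45 g, loose on the pot's floor; origin near its centre, 15 mm above what it lies on.
- soy_bottle: amber bottle with a red cap, 56 mm wide, 130 mm high, loose; origin under its centre. Not part of the job.
- teacup: white cup, 72 mm wide, 75 mm high, loose; origin under its centre. Not part of the job.
- sauce_bowl: white bowl, 90 mm wide, 40 mm high, loose; origin under its centre. Not part of the job.
- spice_jar: small glass jar with a green cap, 44 mm wide, 80 mm high, loose; origin under its centre. Not part of the job.
Things that resemble listed ones, but are neither listed nor needed, are in the scene too. Leave any black look-alike of the potato2 alone.

How it is judged:
By the outcome, as a careful person would: the job done as asked, in the order asked, and still so for the second after the job is handed in, with the robot touching nothing.
Of potato1, potato2, potato3, potato4 only 2 to 4 are there at a start; the rules pass over those that are not, and their reading is None.
At some moment in a run one of potato1, potato2, potato3, potato4 may be knocked a few centimetres aside while the robot is not near it.
It also fails if it takes over 210 s, if anything falls off the work surface, if the arm or the gripper's body presses on something with over 40 N, if the wrist force passes 120 N, or if a joint passes its speed limit or range.

## Working session

There is one attempt and no reset: what is moved stays moved. The work goes in short steps, Python scripts to look and compute and a shell command to move; the robot and the scene stay as the last step left them, time stands still between calls to the robot, and variables do not carry over. Pictures are saved under pics/ and viewed, on a budget of 14 in all, crops included, one or two more only if the job needs it, and the job is handed in when it is done.

```bash
ls; mkdir -p pics; cat > h.py <<'E'
import numpy as np, cv2
from rig import env
def cam(n):
    p=env.camera_params(n); R=cv2.Rodrigues(np.array(p["rvec"],float))[0]
    return np.array(p["K"],float),R,np.array(p["tvec"],float).ravel()
def shot(n):
    c=cam(n); im,d=env.get_image(n); return im,d,c
def pts(d,c):
    K,R,t=c; v,u=np.mgrid[:d.shape[0],:d.shape[1]]
    P=np.stack([(u-K[0,2])/K[0,0]*d,(v-K[1,2])/K[1,1]*d,d],-1)
    return (P-t)@R
def ray(uv,z,c):
    K,R,t=c; r=np.linalg.inv(K)@np.array([uv[0],uv[1],1.]); r=R.T@r; o=-R.T@t
    return o+r*(z-o[2])/r[2]
def save(n,im): cv2.imwrite("pics/"+n+".png",cv2.cvtColor(im,cv2.COLOR_RGB2BGR))
E
python3 - <<'E'
from h import *
print(env.observe())
for n in("scene","side","wrist"):
    im,d,c=shot(n); save(n+"0",im); np.savez("/tmp/"+n+"0.npz",im=im,d=d,K=c[0],R=c[1],t=c[2]); print(n,-c[1].T@c[2],c[1][2])
a=cv2.imread("pics/scene0.png");b=cv2.imread("pics/side0.png")
E
```

```text
pics
{'time_s': 0.0, 'q': array([ 5.70480385e+01,  2.18399465e+01,  7.43867762e+01, -2.69803171e-04,
        8.38577931e+01, -1.23350637e+01]), 'qvel': array([ 0.01178391,  0.11155803, -0.19031455, -0.05681479,  0.01440063,
       -0.06621573]), 'joint_efforts': array([ 1.31448061e-03, -4.48469782e+01, -2.31281197e+01, -1.11453644e-04,
        4.79951181e-03, -1.53301073e-05]), 'position': array([0.19350423, 0.51453415, 0.24770964]), 'tool_rot': array([[-9.35955784e-01,  3.52116646e-01, -7.98418590e-04],
       [ 3.52117415e-01,  9.35955014e-01, -1.24032396e-03],
       [ 3.10545171e-04, -1.44202547e-03, -9.99998912e-01]]), 'ft_force': array([-0.04812966, -0.03470946,  0.32531204]), 'wrist_torque': array([-0.00637834, -0.06950545,  0.00348777]), 'grip_width': 0.0855842437374751}
scene [ 1.21759557 -0.28220239  0.89649761] [-0.65921451  0.26650429 -0.70314415]
side [ 0.21254544 -0.90484043  1.25266371] [ 0.1801965   0.6000343  -0.77941521]
wrist [0.12486529 0.54065205 0.37427258] [ 0.26686311 -0.10168727 -0.95835472]
```

View pics/scene0.png

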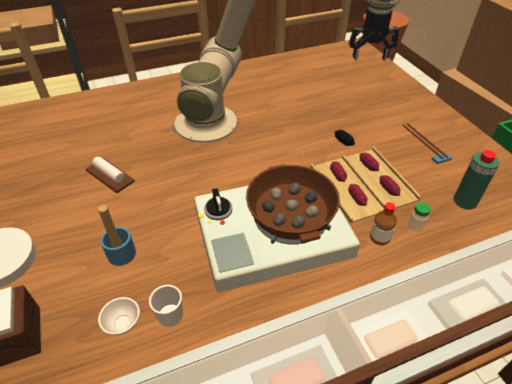

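View pics/side0.png

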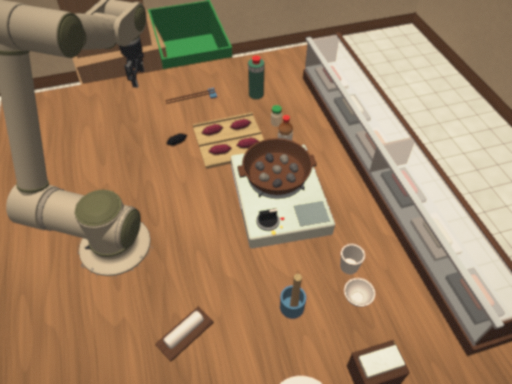

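The four purple potatoes are at scene px (339,171), (370,161), (358,194) and (390,185), all on the tray. The black look-alike is off the tray at (345,137). The knob is at (218,205), the rod and jar at (118,240), and the pot at (293,200). Next I measure them.

```bash
cat > m.py <<'E'
from h import *
def load(n):
    z=np.load(f"/tmp/{n}0.npz"); return z["im"],z["d"],(z["K"],z["R"],z["t"])
def potatoes(im,d,c,amin=60):
    P=pts(d,c); h=cv2.cvtColor(im,cv2.COLOR_RGB2HSV)
    m=(((h[...,0]>155)|(h[...,0]<3))&(h[...,1]>90)&(h[...,2]>30)&(d>0)&(P[...,2]<0.16)&(P[...,2]>.008)).astype(np.uint8)
    m=cv2.morphologyEx(m,cv2.MORPH_OPEN,np.ones((3,3)))
    n,l,s,ce=cv2.connectedComponentsWithStats(m)
    for i in range(1,n):
        if s[i,4]<amin: continue
        q=P[l==i]; r=cv2.minAreaRect(q[:,:2].astype(np.float32)*1000)
        print("pot",ce[i].round(),s[i,4],"med",np.median(q,0).round(3),"zmax",np.percentile(q[:,2],97).round(3),"rect",np.round(r[0]),np.round(r[1]),round(r[2]))
E
python3 - <<'E'
from m import *
for n in("scene","side"):
    im,d,c=load(n); P=pts(d,c); print(n); potatoes(im,d,c)
    h=cv2.cvtColor(im,cv2.COLOR_RGB2HSV)
    w=np.array(im,int)
    # stove deck
    m=(abs(P[...,2]-.075)<.006)&(h[...,1]<70)&(h[...,2]>110)&(P[...,0]>.2)&(P[...,0]<.85)&(abs(P[...,1])<.4)
    k,l,s,ce=cv2.connectedComponentsWithStats(m.astype(np.uint8)); i=1+s[1:,4].argmax(); q=P[l==i]
    r=cv2.minAreaRect(q[:,:2].astype(np.float32)*1000); print("deck",s[i,4],r,np.median(q[:,2])); print(cv2.boxPoints(r).round())
    # pot rim
    m=(abs(P[...,2]-.145)<.004)&(h[...,0]<15)&(h[...,1]>80)&(d>0)
    k,l,s,ce=cv2.connectedComponentsWithStats(m.astype(np.uint8)); i=1+s[1:,4].argmax()
    q=P[l==i]; 
    q=P[m&(np.linalg.norm(P[...,:2]-np.median(q[:,:2],0),axis=-1)<.15)]
    A=np.c_[2*q[:,:2],np.ones(len(q))]; x=np.linalg.lstsq(A,(q[:,:2]**2).sum(1),rcond=None)[0]
    print("pot",len(q),x[:2],np.sqrt(x[2]+x[:2]@x[:2]))
    # jar blue
    m=(h[...,0]>92)&(h[...,0]<118)&(h[...,1]>100)&(d>0)&(P[...,2]>.02)&(P[...,2]<.08)
    k,l,s,ce=cv2.connectedComponentsWithStats(m.astype(np.uint8)); 
    for i in range(1,k):
        if s[i,4]<30: continue
        q=P[l==i]; t=q[q[:,2]>.066]; print("blue",ce[i],s[i,4],q.min(0).round(3),q.max(0).round(3)); 
        if len(t)>5: print("  ring",cv2.minEnclosingCircle(t[:,:2].astype(np.float32)))
    # colored dots
    for nm,mm in(("yellow",(h[...,0]>20)&(h[...,0]<35)&(h[...,1]>150)&(h[...,2]>150)),("red",((h[...,0]<5)|(h[...,0]>175))&(h[...,1]>150)&(h[...,2]>120))):
        k,l,s,ce=cv2.connectedComponentsWithStats((mm&(abs(P[...,2]-.075)<.01)).astype(np.uint8))
        for i in range(1,k):
            if s[i,4]>=3: print(nm,ce[i].round(1),s[i,4],P[l==i].mean(0).round(3))
    # black knob
    m=(h[...,2]<60)&(P[...,2]>.08)&(P[...,2]<.14)&(P[...,0]>.2)&(abs(P[...,1])<.4)
    k,l,s,ce=cv2.connectedComponentsWithStats(m.astype(np.uint8))
    for i in range(1,k):
        if s[i,4]>30: q=P[l==i]; t=q[q[:,2]>.122]; print("black",ce[i].round(),s[i,4],q.min(0).round(3),q.max(0).round(3),"top",len(t),t.mean(0) if len(t) else 0, cv2.minAreaRect(t[:,:2].astype(np.float32)*1000) if len(t)>3 else 0)
    # rod
    m=(P[...,2]>.09)&(P[...,2]<.2)&(P[...,1]<-.15)&(P[...,0]>.2)&(P[...,0]<.6)&(h[...,1]>90)
    q=P[m]; print("rod",len(q),[q[abs(q[:,2]-z)<.01].mean(0).round(3) for z in(.1,.12,.14,.16,.18)],q[:,2].max())
im,d,c=load("scene"); a=cv2.resize(im[160:260,180:360],None,fx=4.4,fy=4.4,interpolation=2); save("crop1",a)
E
```

```text
scene
pot [369. 161.] 193 med [0.435 0.405 0.038] zmax 0.046 rect [433. 409.] [73. 30.] 7
pot [338. 171.] 185 med [0.441 0.293 0.039] zmax 0.045 rect [434. 296.] [74. 29.] 0
pot [390. 185.] 228 med [0.55  0.405 0.038] zmax 0.045 rect [543. 408.] [80. 29.] 4
pot [358. 194.] 221 med [0.547 0.296 0.039] zmax 0.046 rect [543. 297.] [30. 76.] 89
pot [389. 208.] 78 med [0.688 0.283 0.13 ] zmax 0.133 rect [685. 286.] [22. 23.] 46
deck 5758 ((570.990478515625, 16.478363037109375), (366.1944885253906, 279.07525634765625), 84.76690673828125) 0.07601727810366937
[[ 415. -153.]
 [ 693. -179.]
 [ 727.  186.]
 [ 449.  212.]]
pot 692 [0.57469902 0.0668564 ] 0.11387545774165679
yellow [200.7 214.9] 15 [ 0.492 -0.153  0.078]
yellow [209.5 221.5] 4 [ 0.522 -0.138  0.079]
red [221.9 221.6] 11 [ 0.534 -0.108  0.077]
black [217. 205.] 304 [ 0.462 -0.135  0.083] [ 0.52  -0.076  0.133] top 49 [ 0.48544514 -0.1065125   0.12923357] ((490.4266357421875, -106.17151641845703), (14.3986177444458, 51.58578872680664), 85.00103759765625)
black [311. 200.] 36 [0.569 0.11  0.105] [0.582 0.138 0.12 ] top 0 0 0
black [
[... 1217 characters left out ...]
 722.  188.]
 [ 444.  213.]]
pot 150 [0.56926869 0.06431193] 0.11194285587272326
black [276. 191.] 96 [ 0.48  -0.048  0.112] [0.605 0.002 0.137] top 59 [ 0.53802992 -0.03342478  0.12879971] ((538.3682250976562, -30.539993286132812), (23.842798233032227, 132.21182250976562), 71.2459945678711)
black [267. 218.] 211 [ 0.457 -0.136  0.088] [ 0.512 -0.1    0.133] top 36 [ 0.47753363 -0.10915368  0.12702564] ((483.122802734375, -109.33505249023438), (12.795528411865234, 46.898468017578125), 79.901611328125)
rod 464 [array([ 0.568, -0.609,  0.099]), array([ 0.477, -0.383,  0.12 ]), array([ 0.477, -0.383,  0.14 ]), array([ 0.477, -0.382,  0.16 ]), array([ 0.479, -0.378,  0.183])] 0.19004499049103082
```

View pics/crop1.png

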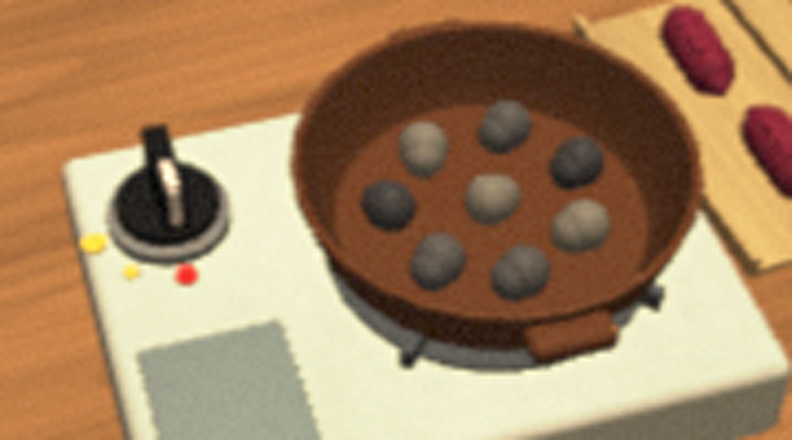

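The enlarged crop shows the knob's bar (white line at its near end) pointing at the red dot. The small and large yellow dots follow clockwise, and 8 stones lie in the pot. The stove's geometry puts the knob at (0.487,-0.107), which agrees with the mask measurement. I move above it.

```bash
cat > d.py <<'E'
import sys; from h import *
# target x y z yaw_of_tool_y(deg, '-' keep): prints roll then shift in tool axes after that roll
o=env.observe(); p=o["position"]; R=o["tool_rot"]; yaw=np.degrees(np.arctan2(R[1,1],R[0,1]))
a=sys.argv[1:]
if len(a)>=3:
    ty=yaw if len(a)<4 or a[3]=='-' else float(a[3]); ro=-np.radians((ty-yaw+180)%360-180)
    T=R@cv2.Rodrigues(np.array([0,0,ro]))[0]; s=T.T@(np.array(a[:3],float)-p)
    print("roll",round(ro,4),"rows>=",round(abs(ro)/.125,1),"shift",s.round(4),"rows>=",round(np.linalg.norm(s)/.0417,1))
print("t",round(o["time_s"],2),"p",p.round(4),"yaw",round(yaw,1),"tilt",R[:2,2].round(4),"F",o["ft_force"].round(1),"M",o["wrist_torque"].round(2),"w",o["grip_width"].round(4),"q6",o["q"][5].round(1))
E
R='[[-0.0175,-0.0296,0,0],[-0.0175,-0.0296,0,0],[-0.0175,-0.0296,0,0],[-0.0175,-0.0296,0,0],[-0.0175,-0.0296,0,0]]'; unset R
python3 -m handwheel '[[[0,0,0,-0.089],[0,0,0,-0.089],[0,0,0,-0.089]]]' 50 60
python3 -m handwheel '[[[-0.0175,-0.0296,0,0],[-0.0175,-0.0296,0,0],[-0.0175,-0.0296,0,0],[-0.0175,-0.0296,0,0],[-0.0175,-0.0296,0,0]]]' >/dev/null
python3 -m handwheel '[[[-0.0175,-0.0296,0,0],[-0.0175,-0.0296,0,0],[-0.0175,-0.0296,0,0],[-0.0175,-0.0296,0,0],[-0.0175,-0.0296,0,0]]]' >/dev/null
python3 -m handwheel '[[[-0.0175,-0.0296,0,0],[-0.0175,-0.0296,0,0],[-0.0175,-0.0296,0,0],[-0.0175,-0.0296,0,0],[-0.0175,-0.0296,0,0]]]' >/dev/null
python3 -m handwheel '[[[-0.0175,-0.0296,0,0],[-0.0175,-0.0296,0,0],[-0.0175,-0.0296,0,0],[-0.0175,-0.0296,0,0],[-0.0175,-0.0296,0,0]]]'
python3 -m handwheel '[[[0,0,0,0],[0,0,0,0]]]' 
python3 d.py .487 -.107 .117 84.7
python3 - <<'E'
from h import *
im,d,c=shot("wrist"); P=pts(d,c); save("w1",im)
m=(P[...,2]>.122)&(P[...,2]<.14)&(abs(P[...,0]-.487)<.05)&(abs(P[...,1]+.107)<.05)
q=P[m]; print(len(q), cv2.minAreaRect(q[:,:2].astype(np.float32)*1000), np.percentile(q[:,2],[5,50,95]))
E
```

```text
time_s: 0.4
position: [0.1936, 0.5147, 0.248]
tool_rot: [[-0.996, 0.088, -0.0], [0.088, 0.996, -0.001], [0.0, -0.001, -1.0]]
ft_force: [0.7, 0.6, 0.2]
grip_width: 0.0516
time_s: 2.07
position: [0.4876, -0.1088, 0.2481]
tool_rot: [[-0.996, 0.093, -0.0], [0.093, 0.996, 0.0], [0.0, 0.0, -1.0]]
ft_force: [0.1, 0.4, -0.2]
grip_width: 0.0432
time_s: 2.23
position: [0.4875, -0.1083, 0.2476]
tool_rot: [[-0.995, 0.095, -0.001], [0.095, 0.995, 0.001], [0.001, 0.001, -1.0]]
ft_force: [0.4, 0.3, -0.4]
grip_width: 0.0426
roll -0.0026 rows>= 0.0 shift [0.0004 0.0012 0.1306] rows>= 3.1
1008 ((486.2417907714844, -103.74251556396484), (15.731938362121582, 57.423187255859375), 85.29338073730469) [0.12801791 0.12976711 0.13143759]Traceback (most recent call last):
  File "d.py", line 9, in <module>
    print("t",round(o["time_s"],2),"p",p.round(4),"yaw",round(yaw,1),"tilt",R[:2,2].round(4),"F",o["ft_force"].round(1),"M",o["wrist_torque"].round(2),"w",o["grip_width"].round(4),"q6",o["q"][5].round(1))
                                                                                                                                                           ^^^^^^^^^^^^^^^^^^^^^
AttributeError: 'float' object has no attribute 'round'
```

View pics/w1.png

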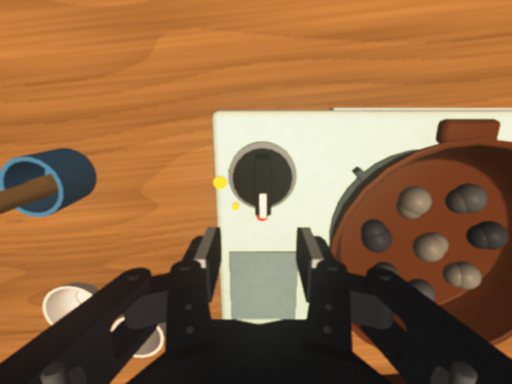

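```bash
sed -i 's/o\["grip_width"\].round(4)/round(float(o["grip_width"]),4)/' d.py
python3 -m handwheel '[[[0,0.001,0.0326,0],[0,0.001,0.0326,0],[0,0.0005,0.0326,0],[0,0,0.0326,0],[0,0,0,0]]]' 50 60
python3 d.py
python3 -m handwheel '[[[0,0,0,0],[0,0,0,0],[0,0,0,0],[0,0,0,0],[0,0,0,0]]]' 0 60
python3 d.py
```

```text
time_s: 2.7
position: [0.4846, -0.1023, 0.1135]
tool_rot: [[-0.996, 0.091, -0.009], [0.091, 0.996, 0.004], [0.009, 0.004, -1.0]]
ft_force: [-1.6, -0.2, -0.3]
grip_width: 0.0425
t 2.7 p [ 0.4846 -0.1023  0.1135] yaw 84.8 tilt [-0.009   0.0044] F [-1.6 -0.2 -0.3] M [0.02 0.01 0.  ] w 0.0425 q6 -110.4
time_s: 3.12
position: [0.4883, -0.1045, 0.12]
tool_rot: [[-0.996, 0.093, 0.004], [0.093, 0.996, -0.001], [-0.004, -0.001, -1.0]]
ft_force: [-1.3, 3.3, 8.1]
grip_width: 0.0147
t 3.12 p [ 0.4883 -0.1045  0.12  ] yaw 84.7 tilt [ 0.0037 -0.001 ] F [-1.3  3.3  8.1] M [0.62 0.06 0.05] w 0.0147 q6 -110.4
```

```bash

python3 -m handwheel '[[[0,0,0,0],[0,0,0,0],[0,0,0,0],[0,0,0,0],[0,0,0,0]]]' >/dev/null
python3 d.py
python3 -m handwheel '[[[0,0,-0.005,0],[0,0,-0.005,0],[0,0,-0.004,0],[0,0,0,0],[0,0,0,0]]]' >/dev/null
python3 d.py
python3 -m handwheel '[[[0,0,0,0],[0,0,0,0],[0,0,0,0],[0,0,0,0]]]' >/dev/null
python3 d.py
```

```text
t 3.53 p [ 0.4883 -0.1045  0.12  ] yaw 84.7 tilt [ 0.0037 -0.0009] F [-1.1  2.6  8.1] M [0.69 0.14 0.04] w 0.015 q6 -110.4
t 3.95 p [ 0.4882 -0.1045  0.1325] yaw 84.7 tilt [ 0.0023 -0.0001] F [ 5.5  2.9 -6.6] M [ 0.46 -1.06  0.03] w 0.0151 q6 -110.4
t 4.28 p [ 0.4882 -0.1045  0.1323] yaw 84.7 tilt [0.002  0.0001] F [ 5.6  3.1 -6.6] M [ 0.46 -1.06 -0.03] w 0.0149 q6 -110.4
```

```bash

python3 -m handwheel '[[[0,0,-0.0015,0],[0,0,0,0],[0,0,0,0]]]' >/dev/null
python3 d.py
python3 -m handwheel '[[[0,0,0,0.05],[0,0,0,0.1],[0,0,0,0.1],[0,0,0,0],[0,0,0,0]]]' >/dev/null
python3 d.py
```

```text
t 4.53 p [ 0.4882 -0.1045  0.1338] yaw 84.7 tilt [0.002  0.0001] F [ 5.9  3.  -7. ] M [ 0.44 -1.05  0.02] w 0.0152 q6 -110.4
t 4.95 p [ 0.4881 -0.1049  0.1337] yaw 70.5 tilt [ 0.0016 -0.0006] F [ 5.4 -0.4 -6.4] M [ 0.   -1.02 -0.02] w 0.0149 q6 -96.2
```

```bash

python3 -m handwheel '[[[0,0,0,0.115],[0,0,0,0.115],[0,0,0,0.115],[0,0,0,0.115],[0,0,0,0.115]]]' >/dev/null
python3 d.py
python3 -m handwheel '[[[0,0,0,0.115],[0,0,0,0.115],[0,0,0,0.115],[0,0,0,0.115],[0,0,0,0.115]]]' >/dev/null
python3 -m handwheel '[[[0,0,0,0],[0,0,0,0],[0,0,0,0]]]' >/dev/null
python3 d.py
```

```text
t 5.37 p [ 0.4876 -0.1056  0.1336] yaw 37.3 tilt [ 0.0001 -0.0021] F [ 2.8 -4.9 -6.2] M [-0.89 -0.35  0.08] w 0.015 q6 -63.0
t 6.03 p [ 0.4867 -0.1059  0.1334] yaw 4.6 tilt [-0.0023 -0.0024] F [-1.9 -6.7 -6.2] M [-1.26  0.31  0.03] w 0.0147 q6 -30.4
```

```bash

python3 -m handwheel '[[[0,0,0.005,0],[0,0,0.005,0],[0,0,0.004,0],[0,0,0,0],[0,0,0,0]]]' >/dev/null
python3 d.py
python3 -m handwheel '[[[0,0,0,0],[0,0,0,0],[0,0,0,0],[0,0,0,0]]]' 50 >/dev/null
python3 d.py
python3 -m handwheel '[[[0,0,-0.03,0],[0,0,-0.03,0],[0,0,-0.03,0],[0,0,-0.03,0],[0,0,-0.03,0]]]' >/dev/null
python3 -m handwheel '[[[0,0,0,0],[0,0,0,0]]]' >/dev/null
python3 d.py .482 -.379 .27
python3 - <<'E'
from h import *
im,d,c=shot("wrist"); P=pts(d,c); save("w2",im)
m=(P[...,2]>.12)&(P[...,2]<.16)&(abs(P[...,0]-.487)<.05)&(abs(P[...,1]+.107)<.05)
q=P[m]; print(len(q), cv2.minAreaRect(q[:,:2].astype(np.float32)*1000), np.percentile(q[:,2],[5,50,95]))
for n in("scene","side"):
    im,d,c=shot(n); P=pts(d,c)
    m=(P[...,2]>.12)&(P[...,2]<.2)&(np.hypot(P[...,0]-.482,P[...,1]+.379)<.05)
    q=P[m]; print(n,[q[abs(q[:,2]-z)<.01].mean(0).round(3) for z in(.13,.15,.17,.185)],q[:,2].max(), np.percentile(q,[5,95],axis=0).round(3))
    h=cv2.cvtColor(im,cv2.COLOR_RGB2HSV)
    m=(np.hypot(P[...,0]-.482,P[...,1]+.379)<.05)&(abs(P[...,2]-.07)<.006)
    t=P[m]; print("jar",len(t),cv2.minAreaRect(t[:,:2].astype(np.float32)*1000), cv2.minEnclosingCircle(t[:,:2].astype(np.float32)))
E
```

```text
t 6.45 p [ 0.4868 -0.1059  0.1202] yaw 4.6 tilt [-0.0016 -0.0028] F [-4.2 -6.4  1.1] M [-1.11  0.78  0.04] w 0.0151 q6 -30.4
t 6.78 p [ 0.4875 -0.1045  0.1197] yaw 4.5 tilt [ 0.0002 -0.0001] F [-0.4 -0.5 -0.2] M [ 0.01  0.02 -0.  ] w 0.0424 q6 -30.3
roll -0.0 rows>= 0.0 shift [-0.273  -0.0273  0.001 ] rows>= 6.6
t 7.37 p [ 0.4878 -0.1046  0.2706] yaw 4.5 tilt [ 0.0028 -0.0013] F [-0.5 -0.4 -1.5] M [ 0.03  0.02 -0.01] w 0.043 q6 -30.2
837 ((485.8124084472656, -104.44105529785156), (15.335536003112793, 57.414939880371094), 4.73978328704834) [0.12820132 0.12980096 0.13144178]
scene [array([ 0.49 , -0.374,  0.13 ]), array([ 0.49 , -0.375,  0.151]), array([ 0.49 , -0.375,  0.17 ]), array([ 0.486, -0.375,  0.184])] 0.18883712514130235 [[ 0.478 -0.385  0.125]
 [ 0.494 -0.366  0.187]]
jar 236 ((479.6839599609375, -372.9250793457031), (72.97615814208984, 72.83560943603516), 3.2491395473480225) ((0.4783671796321869, -0.37488192319869995), 0.03891972452402115)
side [array([ 0.477, -0.381,  0.13 ]), array([ 0.477, -0.382,  0.15 ]), array([ 0.477, -0.382,  0.171]), array([ 0.48 , -0.377,  0.185])] 0.1907133814592449 [[ 0.47  -0.386  0.124]
 [ 0.488 -0.369  0.188]]
jar 175 ((474.3627014160156, -375.5631103515625), (69.9093246459961, 71.62702178955078), 54.17637634277344) ((0.4750271141529083, -0.37335723638534546), 0.03781898319721222)
```

```bash

python3 -m handwheel '[[[-0.034,-0.0034,0,0],[-0.034,-0.0034,0,0],[-0.034,-0.0034,0,0],[-0.034,-0.0034,0,0]]]' 70 >/dev/null
python3 -m handwheel '[[[-0.034,-0.0034,0,0],[-0.034,-0.0034,0,0],[-0.034,-0.0034,0,0],[-0.032,-0.0034,0,0],[0,0,0,0]]]' >/dev/null
python3 -m handwheel '[[[0,0,0,0],[0,0,0,0]]]' >/dev/null
python3 d.py .482 -.376 .144
python3 - <<'E'
from h import *
im,d,c=shot("wrist"); P=pts(d,c); save("w3",im)
m=(P[...,2]>.181)&(P[...,2]<.2)&(np.hypot(P[...,0]-.482,P[...,1]+.376)<.03)
q=P[m]; print(len(q), q.mean(0) if len(q) else 0, cv2.minEnclosingCircle(q[:,:2].astype(np.float32)) if len(q)>3 else 0)
z=np.load("/tmp/scene0.npz"); im=z["im"]; P=pts(z["d"],(z["K"],z["R"],z["t"]))
C=np.array([.572,.0655])
m=(P[...,2]>.106)&(P[...,2]<.135)&(np.linalg.norm(P[...,:2]-C,axis=-1)<.092)
h=cv2.cvtColor(im,cv2.COLOR_RGB2HSV); m&=(h[...,1]<90)
k,l,s,ce=cv2.connectedComponentsWithStats(m.astype(np.uint8))
S=[]
for i in range(1,k):
    if s[i,4]>20: q=P[l==i]; r=q.mean(0); r[:2]-=np.array([.92,-.37])*.006; S.append(r[:2]-C); print(ce[i].round(),s[i,4],(r[:2]-C).round(3),np.hypot(*(r[:2]-C)).round(3),q[:,2].max().round(3))
S=np.array(S); g=[(np.min(np.hypot(x-S[:,0],y-S[:,1])),x,y) for x in np.arange(-.07,.071,.005) for y in np.arange(-.07,.071,.005) if np.hypot(x,y)<.07]
print(sorted(g)[-8:])
E
```

```text
roll -0.0 rows>= 0.0 shift [-0.0009  0.0008  0.1243] rows>= 3.0
t 8.43 p [ 0.4813 -0.3754  0.2683] yaw 4.5 tilt [-0.0014  0.002 ] F [-0.3  0.1  0.2] M [ 0.03 -0.01 -0.03] w 0.0598 q6 -53.5
559 [ 0.48144281 -0.37376667  0.18654666] ((0.48146823048591614, -0.37454497814178467), 0.010897702537477016)
[294. 188.] 95 [-0.048  0.034] 0.059 0.129
[276. 193.] 91 [-0.049 -0.019] 0.053 0.129
[311. 196.] 94 [-0.005  0.061] 0.061 0.129
[268. 206.] 94 [-0.014 -0.056] 0.058 0.129
[291. 205.] 97 [0.003 0.002] 0.004 0.128
[312. 211.] 104 [0.042 0.039] 0.057 0.13
[279. 219.] 107 [ 0.035 -0.047] 0.059 0.129
[298. 222.] 111 [ 0.06  -0.008] 0.061 0.128
[(np.float64(0.03064322878275947), np.float64(0.010000000000000064), np.float64(-0.02999999999999997)), (np.float64(0.030887097745983697), np.float64(-0.02999999999999997), np.float64(0.00500000000000006)), (np.float64(0.030919713028162106), np.float64(0.030000000000000082), np.float64(-0.014999999999999958)), (np.float64(0.0309708793125478), np.float64(-0.014999999999999958), np.float64(-0.024999999999999967)), (np.float64(0.031099358679849667), np.float64(-0.044999999999999984), np.float64(-0.04999999999999999)), (np.float64(0.031141269635930266), np.float64(-0.009999999999999953), np.float64(0.030000000000000082)), (np.float64(0.03180399414870222), np.float64(0.00500000000000006), np.float64(-0.02999999999999997)), (np.float64(0.03236485194568552), np.float64(-0.014999999999999958), np.float64(0.030000000000000082))]
```

```bash

python3 -m handwheel '[[[0,0.0004,0.031,0],[0,0,0.031,0],[0,0,0.031,0],[0,0,0.031,0],[0,0,0,0]]]' 70 60 >/dev/null
python3 d.py
python3 -m handwheel '[[[0,0,0,0],[0,0,0,0],[0,0,0,0],[0,0,0,0],[0,0,0,0]]]' 0 60 >/dev/null
python3 -m handwheel '[[[0,0,0,0],[0,0,0,0],[0,0,0,0]]]' >/dev/null
python3 d.py
python3 -m handwheel '[[[0,0,-0.03,0],[0,0,-0.03,0],[0,0,-0.03,0],[0,0,-0.03,0],[0,0,0,0]]]' >/dev/null
python3 -m handwheel '[[[0,0,-0.025,0],[0,0,0,0],[0,0,0,0]]]' >/dev/null
python3 d.py
python3 - <<'E'
from h import *
o=env.observe()["position"]
for n in("scene","side"):
    im,d,c=shot(n); P=pts(d,c)
    m=(P[...,2]>.1)&(P[...,2]<.24)&(np.hypot(P[...,0]-o[0],P[...,1]-o[1])<.04)
    q=P[m]; print(n,[q[abs(q[:,2]-z)<.01].mean(0).round(3) for z in(.155,.17,.19,.21,.23)],np.percentile(q[:,2],[1,50]))
E
```

```text
t 8.9 p [ 0.4803 -0.3727  0.1399] yaw 4.6 tilt [-0.0071  0.0083] F [-0.3 -0.1 -1.1] M [ 0.04 -0.01  0.03] w 0.06 q6 -53.5
t 9.57 p [ 0.4824 -0.3765  0.148 ] yaw 4.5 tilt [ 0.0028 -0.0033] F [0.2 0.8 7.3] M [0.11 0.17 0.01] w 0.0209 q6 -53.5
t 10.23 p [ 0.482  -0.376   0.2916] yaw 4.5 tilt [ 0.0021 -0.0024] F [-0.3 -0.1 -1.7] M [ 0.01 -0.01 -0.06] w 0.0204 q6 -53.5
scene [array([ 0.491, -0.373,  0.158]), array([ 0.491, -0.374,  0.17 ]), array([ 0.491, -0.374,  0.19 ]), array([ 0.491, -0.375,  0.21 ]), array([ 0.49 , -0.375,  0.23 ])] [0.15236902 0.19648981]
side [array([ 0.476, -0.383,  0.156]), array([ 0.476, -0.383,  0.172]), array([ 0.475, -0.383,  0.19 ]), array([ 0.477, -0.382,  0.209]), array([ 0.476, -0.381,  0.229])] [0.14977447 0.19723918]
```

```bash

python3 -m handwheel '[[[0,0,-0.02,0],[0,0,-0.02,0],[0.015,0.004,0,0],[0.031,0.0075,0,0],[0.031,0.0075,0,0]]]' >/dev/null
python3 -m handwheel '[[[0.031,0.0075,0,0],[0.031,0.0075,0,0],[0.031,0.0075,0,0],[0.031,0.0075,0,0],[0.031,0.0075,0,0]]]' >/dev/null
python3 -m handwheel '[[[0.031,0.0075,0,0],[0.031,0.0075,0,0],[0.031,0.0075,0,0],[0.031,0.0075,0,0],[0.031,0.0075,0,0]]]' >/dev/null
python3 -m handwheel '[[[0.031,0.0075,0,0],[0.031,0.0075,0,0],[0.015,0.003,0,0],[0,0,0,0],[0,0,0,0]]]' >/dev/null
python3 d.py .557 .0955 .242
```

```text
roll -0.0 rows>= 0.0 shift [-0.0008  0.0004  0.0871] rows>= 2.1
t 12.0 p [0.5568 0.0963 0.3291] yaw 4.6 tilt [-0.0022 -0.0001] F [ 0.1  0.  -0.6] M [-0.02  0.09 -0.06] w 0.021 q6 -6.8
```

```bash

python3 -m handwheel '[[[-0.0008,0,0.03,0],[0,0,0.027,0],[0,0,0,0]]]' >/dev/null
python3 d.py
python3 -m handwheel '[[[0,0,0.005,0],[0,0,0.005,0],[0,0,0.005,0],[0,0,0,0]]]' >/dev/null
python3 d.py
python3 -m handwheel '[[[0,0,0.005,0],[0,0,0.005,0],[0,0,0.005,0],[0,0,0,0],[0,0,0,0]]]' >/dev/null
python3 d.py
```

```text
t 12.25 p [0.5553 0.0937 0.2681] yaw 4.4 tilt [-0.0102  0.0002] F [-0.4 -0.7 -1.9] M [ 0.   -0.01 -0.01] w 0.0206 q6 -6.9
t 12.58 p [0.5574 0.0944 0.2584] yaw 4.5 tilt [ 0.0002 -0.    ] F [-0.2 -0.2 -0.9] M [ 0.05  0.05 -0.02] w 0.0207 q6 -6.8
t 13.0 p [0.5573 0.0946 0.2432] yaw 4.5 tilt [-0.0006  0.    ] F [-0.   0.2 -1.1] M [-0.02 -0.01 -0.  ] w 0.0206 q6 -6.8
```

```bash
python3 - <<'E'
import numpy as np,json
r=.053; t=np.radians(np.arange(0,361,12)); p=(r*np.c_[np.cos(t),np.sin(t)]).round(4); d=np.diff(p,axis=0).round(4)
for i in range(0,30,5): print(json.dumps([[[*map(float,x),0,0] for x in d[i:i+5]]]).replace(" ","").replace(".0,",",").replace("-0,","0,"))
E
```

```text
[[[-0.0012,0.011,0,0],[-0.0034,0.0106,0,0],[-0.0055,0.0096,0,0],[-0.0074,0.0082,0,0],[-0.009,0.0065,0,0]]]
[[[-0.0101,0.0045,0,0],[-0.0109,0.0023,0,0],[-0.011,0,0,0],[-0.0109,-0.0023,0,0],[-0.0101,-0.0045,0,0]]]
[[[-0.009,-0.0065,0,0],[-0.0074,-0.0082,0,0],[-0.0055,-0.0096,0,0],[-0.0034,-0.0106,0,0],[-0.0012,-0.011,0,0]]]
[[[0.0012,-0.011,0,0],[0.0034,-0.0106,0,0],[0.0055,-0.0096,0,0],[0.0074,-0.0082,0,0],[0.009,-0.0065,0,0]]]
[[[0.0101,-0.0045,0,0],[0.0109,-0.0023,0,0],[0.011,0,0,0],[0.0109,0.0023,0,0],[0.0101,0.0045,0,0]]]
[[[0.009,0.0065,0,0],[0.0074,0.0082,0,0],[0.0055,0.0096,0,0],[0.0034,0.0106,0,0],[0.0012,0.011,0,0]]]
```

```bash

python3 -m handwheel '[[[0.0057,0.003,0.002,0],[0.0057,0.003,0,0],[0.0057,0.003,0,0],[0.0057,0.0034,0,0]]]' >/dev/null; python3 d.py
python3 -m handwheel '[[[-0.0012,0.011,0,0],[-0.0034,0.0106,0,0],[-0.0055,0.0096,0,0],[-0.0074,0.0082,0,0],[-0.009,0.0065,0,0]]]' >/dev/null; python3 d.py
python3 -m handwheel '[[[-0.0101,0.0045,0,0],[-0.0109,0.0023,0,0],[-0.011,0,0,0],[-0.0109,-0.0023,0,0],[-0.0101,-0.0045,0,0]]]' >/dev/null; python3 d.py
python3 -m handwheel '[[[-0.009,-0.0065,0,0],[-0.0074,-0.0082,0,0],[-0.0055,-0.0096,0,0],[-0.0034,-0.0106,0,0],[-0.0012,-0.011,0,0]]]' >/dev/null; python3 d.py
```

```text
t 13.33 p [0.5683 0.1191 0.2415] yaw 4.5 tilt [ 0.0003 -0.0002] F [-0.3 -1.5  0.3] M [-0.72  0.12  0.03] w 0.0206 q6 -4.3
t 13.75 p [0.6166 0.0957 0.2412] yaw 4.5 tilt [-0.0001  0.0002] F [-0.1  0.2 -0.6] M [-0.01 -0.04 -0.02] w 0.0207 q6 -6.6
t 14.17 p [0.6194 0.0416 0.2414] yaw 4.4 tilt [-0.001  0.001] F [-4.2  5.   1. ] M [1.36 1.03 0.01] w 0.0206 q6 -11.5
t 14.58 p [0.5754 0.0114 0.2416] yaw 4.4 tilt [ 0.0008 -0.0007] F [ 0.9  0.3 -0.5] M [ 0.05 -0.1  -0.06] w 0.0207 q6 -15.1
```

```bash
f(){ grep -A0 -E 'position|force'|tr '\n' ' '; echo; }
python3 -m handwheel '[[[0.0012,-0.011,0,0],[0.0034,-0.0106,0,0],[0.0055,-0.0096,0,0],[0.0074,-0.0082,0,0],[0.009,-0.0065,0,0]]]' |f
python3 -m handwheel '[[[0.0101,-0.0045,0,0],[0.0109,-0.0023,0,0],[0.011,0,0,0],[0.0109,0.0023,0,0],[0.0101,0.0045,0,0]]]' |f
python3 -m handwheel '[[[0.009,0.0065,0,0],[0.0074,0.0082,0,0],[0.0055,0.0096,0,0],[0.0034,0.0106,0,0],[0.0012,0.011,0,0]]]' |f
python3 -m handwheel '[[[-0.0012,0.011,0,0],[-0.0034,0.0106,0,0],[-0.0055,0.0096,0,0],[-0.0074,0.0082,0,0],[-0.009,0.0065,0,0]]]' |f
python3 -m handwheel '[[[-0.0101,0.0045,0,0],[-0.0109,0.0023,0,0],[-0.011,0,0,0],[-0.0109,-0.0023,0,0],[-0.0101,-0.0045,0,0]]]' |f
python3 -m handwheel '[[[-0.009,-0.0065,0,0],[-0.0074,-0.0082,0,0],[-0.0055,-0.0096,0,0],[-0.0034,-0.0106,0,0],[-0.0012,-0.011,0,0]]]' |f
python3 -m handwheel '[[[0.0012,-0.011,0,0],[0.0034,-0.0106,0,0],[0.0055,-0.0096,0,0],[0.0074,-0.0082,0,0],[0.009,-0.0065,0,0]]]' |f
python3 -m handwheel '[[[0.0101,-0.0045,0,0],[0.0109,-0.0023,0,0],[0.011,0,0,0],[0.0109,0.0023,0,0],[0.0101,0.0045,0,0]]]' |f
python3 -m handwheel '[[[0.009,0.0065,0,0],[0.0074,0.0082,0,0],[0.0055,0.0096,0,0],[0.0034,0.0106,0,0],[0.0012,0.011,0,0]]]' |f
python3 - <<'E'
from h import *
im,d,c=shot("scene"); save("s2",im); np.savez("/tmp/scene1.npz",im=im,d=d)
save("s2c",cv2.resize(im[140:260,180:420],None,fx=3.3,fy=3.3))
E
```

```text
position: [0.5279, 0.0351, 0.2423] -- ft_force: [0.5, -0.2, -0.2] 
position: [0.5241, 0.0896, 0.2414] -- ft_force: [0.3, -0.2, -0.7] 
position: [0.5687, 0.1195, 0.2409] -- ft_force: [-0.4, -0.3, -0.3] 
position: [0.6167, 0.0956, 0.2407] -- ft_force: [-0.0, 0.3, -1.6] 
position: [0.6197, 0.0412, 0.2414] -- ft_force: [-0.5, -0.3, -0.2] 
position: [0.5751, 0.0116, 0.2416] -- ft_force: [-0.0, -0.4, -0.2] 
position: [0.5272, 0.0355, 0.2417] -- ft_force: [-1.0, 0.0, -0.9] 
position: [0.5244, 0.0898, 0.2415] -- ft_force: [0.0, -0.3, -1.1] 
position: [0.5691, 0.1194, 0.2411] -- ft_force: [-0.3, -0.1, -0.3]
```

View pics/s2c.png

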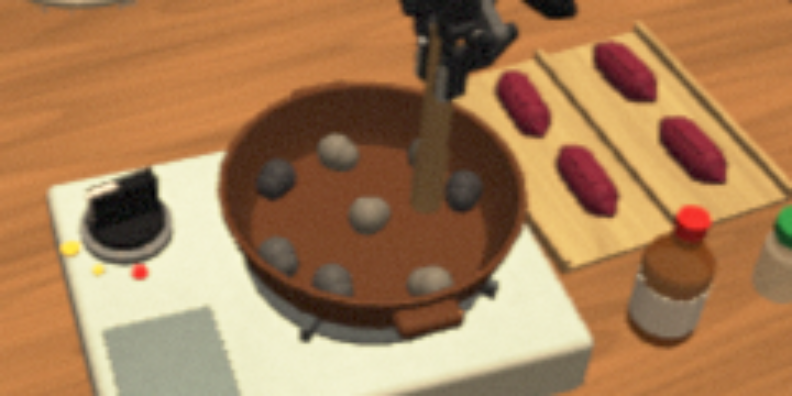

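```bash
python3 - <<'E'
import numpy as np,json
r=.062; t=np.radians(np.arange(0,361,12)); p=(r*np.c_[np.cos(t),np.sin(t)]).round(4); d=np.diff(p,axis=0).round(4)
for i in range(0,30,5): print(json.dumps([[[*map(float,x),0,0] for x in d[i:i+5]]]).replace(" ","").replace(".0,",",").replace("-0,","0,"))
E
```

```text
[[[-0.0014,0.0129,0,0],[-0.004,0.0123,0,0],[-0.0064,0.0112,0,0],[-0.0087,0.0097,0,0],[-0.0105,0.0076,0,0]]]
[[[-0.0118,0.0053,0,0],[-0.0127,0.0027,0,0],[-0.013,0,0,0],[-0.0127,-0.0027,0,0],[-0.0118,-0.0053,0,0]]]
[[[-0.0105,-0.0076,0,0],[-0.0087,-0.0097,0,0],[-0.0064,-0.0112,0,0],[-0.004,-0.0123,0,0],[-0.0014,-0.0129,0,0]]]
[[[0.0014,-0.0129,0,0],[0.004,-0.0123,0,0],[0.0064,-0.0112,0,0],[0.0087,-0.0097,0,0],[0.0105,-0.0076,0,0]]]
[[[0.0118,-0.0053,0,0],[0.0127,-0.0027,0,0],[0.013,0,0,0],[0.0127,0.0027,0,0],[0.0118,0.0053,0,0]]]
[[[0.0105,0.0076,0,0],[0.0087,0.0097,0,0],[0.0064,0.0112,0,0],[0.004,0.0123,0,0],[0.0014,0.0129,0,0]]]
```

```bash
f(){ grep -A0 -E 'position|force'|tr '\n' ' '; echo; }
python3 -m handwheel '[[[0.0045,0,0,0],[0.0045,0,0,0]]]' |f
python3 -m handwheel '[[[-0.0014,0.0129,0,0],[-0.004,0.0123,0,0],[-0.0064,0.0112,0,0],[-0.0087,0.0097,0,0],[-0.0105,0.0076,0,0]]]' |f
python3 -m handwheel '[[[-0.0118,0.0053,0,0],[-0.0127,0.0027,0,0],[-0.013,0,0,0],[-0.0127,-0.0027,0,0],[-0.0118,-0.0053,0,0]]]' |f
python3 -m handwheel '[[[-0.0105,-0.0076,0,0],[-0.0087,-0.0097,0,0],[-0.0064,-0.0112,0,0],[-0.004,-0.0123,0,0],[-0.0014,-0.0129,0,0]]]' |f
python3 -m handwheel '[[[0.0014,-0.0129,0,0],[0.004,-0.0123,0,0],[0.0064,-0.0112,0,0],[0.0087,-0.0097,0,0],[0.0105,-0.0076,0,0]]]' |f
python3 -m handwheel '[[[0.0118,-0.0053,0,0],[0.0127,-0.0027,0,0],[0.013,0,0,0],[0.0127,0.0027,0,0],[0.0118,0.0053,0,0]]]' |f
python3 -m handwheel '[[[0.0105,0.0076,0,0],[0.0087,0.0097,0,0],[0.0064,0.0112,0,0],[0.004,0.0123,0,0],[0.0014,0.0129,0,0]]]' |f
python3 -m handwheel '[[[-0.0014,0.0129,0,0],[-0.004,0.0123,0,0],[-0.0064,0.0112,0,0],[-0.0087,0.0097,0,0],[-0.0105,0.0076,0,0]]]' |f
python3 -m handwheel '[[[-0.0118,0.0053,0,0],[-0.0127,0.0027,0,0],[-0.013,0,0,0],[-0.0127,-0.0027,0,0],[-0.0118,-0.0053,0,0]]]' |f
python3 -m handwheel '[[[-0.0105,-0.0076,0,0],[-0.0087,-0.0097,0,0],[-0.0064,-0.0112,0,0],[-0.004,-0.0123,0,0],[-0.0014,-0.0129,0,0]]]' |f
python3 d.py .572 .0655 .2415
python3 - <<'E'
from h import *
im,d,c=shot("scene"); save("s3c",cv2.resize(im[150:260,200:360],None,fx=4.5,fy=4.5))
E
```

```text
position: [0.5673, 0.1269, 0.241] -- ft_force: [-1.0, -3.5, 0.1] 
position: [0.6235, 0.101, 0.2414] -- ft_force: [0.3, 0.6, -1.5] 
position: [0.6281, 0.0374, 0.2413] -- ft_force: [-0.1, -0.4, -0.1] 
position: [0.576, 0.0032, 0.2417] -- ft_force: [0.9, 4.7, 1.8] 
position: [0.5224, 0.0301, 0.2432] -- ft_force: [9.3, 2.9, 2.6] 
position: [0.517, 0.0917, 0.2427] -- ft_force: [4.2, -5.7, 1.3] 
position: [0.567, 0.1282, 0.2411] -- ft_force: [-0.7, 0.1, -1.2] 
position: [0.6234, 0.1007, 0.2408] -- ft_force: [-0.1, 0.9, -0.1] 
position: [0.6263, 0.0384, 0.241] -- ft_force: [-7.2, 4.9, 1.4] 
position: [0.576, 0.0027, 0.2415] -- ft_force: [-0.2, 1.8, 0.1] 
roll -0.0 rows>= 0.0 shift [0.0629 0.0009 0.    ] rows>= 1.5
t 22.3 p [0.576  0.0027 0.2415] yaw 4.4 tilt [-0.0001  0.0006] F [-0.2  1.8  0.1] M [ 0.21 -0.06 -0.01] w 0.0204 q6 -15.9
```

View pics/s3c.png

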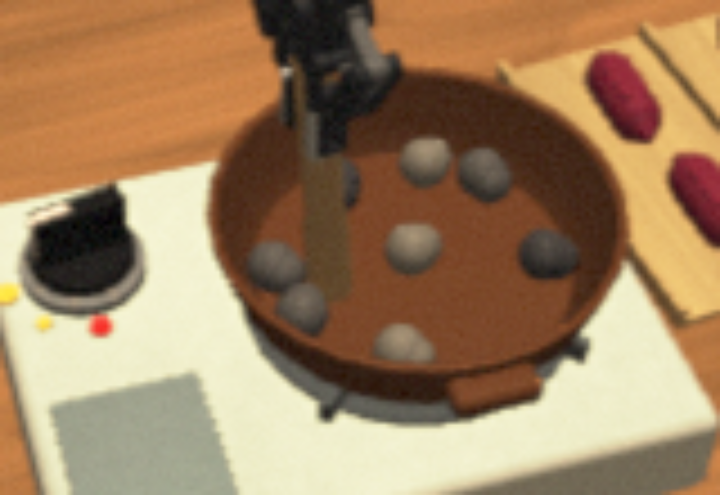

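```bash
f(){ grep -A0 -E 'position|force'|tr '\n' ' '; echo; }
python3 -m handwheel '[[[0.011,0.0005,0,0],[0.011,0.0005,0,0],[0.011,0,0,0],[0.011,0,0,0],[0.011,0,0,0]]]' |f
python3 -m handwheel '[[[0.011,0,0,0],[0.011,0,0,0],[0.011,0,0,0],[-0.005,0,0,0],[0,0,0,0]]]' |f
python3 -m handwheel '[[[0,0,-0.015,0],[0,0,-0.025,0],[0,0,-0.03,0],[0,0,-0.03,0],[0,0,0,0]]]' |f
python3 d.py .477 -.374 .34
```

```text
position: [0.5738, 0.0601, 0.2413] -- ft_force: [-0.2, -0.5, -0.4] 
position: [0.5715, 0.0867, 0.2414] -- ft_force: [-1.0, -0.5, -0.6] 
position: [0.5726, 0.086, 0.3475] -- ft_force: [0.3, 0.4, 0.3] 
roll -0.0 rows>= 0.0 shift [-0.4512 -0.1308  0.0068] rows>= 11.3
t 23.6 p [0.5726 0.086  0.3475] yaw 4.4 tilt [ 0.0104 -0.0006] F [0.3 0.4 0.3] M [-0.01 -0.03  0.01] w 0.0205 q6 -7.6
```

```bash
cd .;
python3 -m handwheel '[[[-0.0301,-0.0087,0,0],[-0.0301,-0.0087,0,0],[-0.0301,-0.0087,0,0],[-0.0301,-0.0087,0,0],[-0.0301,-0.0087,0,0]]]' >/dev/null
python3 -m handwheel '[[[-0.0301,-0.0087,0,0],[-0.0301,-0.0087,0,0],[-0.0301,-0.0087,0,0],[-0.0301,-0.0087,0,0],[-0.0301,-0.0087,0,0]]]' >/dev/null
python3 -m handwheel '[[[-0.0301,-0.0087,0,0],[-0.0301,-0.0087,0,0],[-0.0301,-0.0087,0,0],[-0.0301,-0.0087,0,0],[-0.0301,-0.0087,0,0]]]' >/dev/null
python3 -m handwheel '[[[0,0,0,0],[0,0,0,0],[0,0,0,0]]]' >/dev/null
python3 d.py .477 -.374 .15
python3 - <<'E'
from h import *
o=env.observe()["position"]
for n in("scene","side"):
    im,d,c=shot(n); P=pts(d,c)
    m=(P[...,2]>.18)&(P[...,2]<.33)&(np.hypot(P[...,0]-o[0],P[...,1]-o[1])<.04)
    q=P[m]; print(n,[q[abs(q[:,2]-z)<.01].mean(0).round(3) for z in(.21,.23,.25,.27,.29)],np.percentile(q[:,2],[1,50]))
E
```

```text
roll -0.0 rows>= 0.0 shift [-0.0005  0.0006  0.1911] rows>= 4.6
t 25.1 p [ 0.4764 -0.3737  0.3411] yaw 4.4 tilt [-0.0002  0.0007] F [-0.5 -0.2 -1. ] M [ 0.01 -0.01  0.02] w 0.0207 q6 -53.7
scene [array([ 0.485, -0.36 ,  0.211]), array([ 0.485, -0.361,  0.23 ]), array([ 0.485, -0.363,  0.25 ]), array([ 0.484, -0.365,  0.27 ]), array([ 0.484, -0.366,  0.29 ])] [0.20247806 0.26091647]
side [array([ 0.469, -0.368,  0.211]), array([ 0.469, -0.371,  0.231]), array([ 0.47 , -0.372,  0.251]), array([ 0.47 , -0.372,  0.269]), array([ 0.471, -0.374,  0.29 ])] [0.20367551 0.25988428]
```

```bash
cd .;
python3 -m handwheel '[[[-0.008,0.0006,0,0],[0,0,0.03,0],[0,0,0.03,0],[0,0,0.03,0],[0,0,0.03,0]]]' >/dev/null
python3 d.py
python3 -m handwheel '[[[0,0,0.02,0],[0,0,0.02,0],[0,0,0.01,0],[0,0,0.01,0],[0,0,0,0]]]' >/dev/null
python3 d.py
python3 -m handwheel '[[[0,0,0.005,0],[0,0,0.005,0],[0,0,0,0],[0,0,0,0]]]' >/dev/null
python3 d.py
```

```text
t 25.62 p [ 0.478  -0.3814  0.2204] yaw 4.5 tilt [ 0.0005 -0.0007] F [ 0.4 -1.2 -0.7] M [-0.04 -0.01  0.01] w 0.0204 q6 -54.2
t 26.03 p [ 0.4777 -0.3814  0.1601] yaw 4.5 tilt [-0.0014  0.0016] F [-0.3 -0.2 -1.1] M [-0.05 -0.    0.05] w 0.0206 q6 -54.2
t 26.37 p [ 0.4779 -0.3818  0.1518] yaw 4.5 tilt [ 0.0003 -0.0004] F [-0.  -1.3 -0.7] M [-0.02  0.06 -0.03] w 0.0204 q6 -54.2
```

```bash
cd .;
python3 -m handwheel '[[[0,0,0.002,0],[0,0,0.002,0],[0,0,0,0],[0,0,0,0]]]' >/dev/null
python3 d.py
python3 -m handwheel '[[[0,0,0.001,0],[0,0,0.001,0],[0,0,0,0],[0,0,0,0]]]' >/dev/null
python3 d.py
python3 -m handwheel '[[[0,0,0,0],[0,0,0,0],[0,0,0,0],[0,0,0,0],[0,0,0,0]]]' 60 >/dev/null
python3 - <<'E'
from h import *
o=env.observe()["position"]
for n in("scene","side"):
    im,d,c=shot(n); P=pts(d,c)
    m=(P[...,2]>.075)&(P[...,2]<.2)&(np.hypot(P[...,0]-o[0],P[...,1]-o[1])<.03)
    q=P[m]; print(n,[q[abs(q[:,2]-z)<.008].mean(0).round(3) for z in(.08,.09,.10,.11,.12)])
E
```

```text
t 26.7 p [ 0.4779 -0.3819  0.1479] yaw 4.5 tilt [ 0.0007 -0.0008] F [0.9 0.2 1.8] M [ 0.01 -0.01 -0.04] w 0.0204 q6 -54.2
t 27.03 p [ 0.4782 -0.3824  0.1477] yaw 4.5 tilt [ 0.0022 -0.003 ] F [-1.5  1.2 13. ] M [ 0.31  0.5  -0.01] w 0.0207 q6 -54.2
scene [array([ 0.484, -0.367,  0.081]), array([ 0.485, -0.366,  0.091]), array([ 0.485, -0.365,  0.1  ]), array([ 0.484, -0.363,  0.11 ]), array([ 0.484, -0.362,  0.12 ])]
side [array([ 0.472, -0.377,  0.082]), array([ 0.472, -0.375,  0.089]), array([ 0.473, -0.377,  0.099]), array([ 0.473, -0.377,  0.111]), array([ 0.473, -0.376,  0.12 ])]
```

```bash
cd .;
python3 -m handwheel '[[[0,0,-0.02,0],[0,0,-0.03,0],[0,0,-0.035,0],[0,0,-0.035,0],[0,0,-0.035,0]]]' 80 >/dev/null
python3 -m handwheel '[[[0.03,0,0,0],[0.03,0,0,0],[0.03,0,0,0],[0.03,0,0,0],[0.03,0,0,0]]]' >/dev/null
python3 d.py .43 .25 .30
python3 - <<'E'
from m import *
a=[]
for n in("scene","side"):
    im,d,c=shot(n); P=pts(d,c); print(n); potatoes(im,d,c)
    m=(P[...,2]>.075)&(P[...,2]<.2)&(np.hypot(P[...,0]-.478,P[...,1]+.376)<.045)
    q=P[m]; print("rod",[q[abs(q[:,2]-z)<.008].mean(0).round(3) for z in(.085,.12,.15,.185)],q[:,2].max())
    a.append(im)
s=cv2.resize(a[0][180:280,60:360],None,fx=2.6,fy=2.6); t=cv2.resize(a[1][110:330,160:360],None,fx=1.5,fy=1.5)
c=np.zeros((s.shape[0]+t.shape[0],780,3),np.uint8); c[:s.shape[0],:780]=s; c[s.shape[0]:,:t.shape[1]]=t; save("c4",c)
E
```

```text
roll -0.0 rows>= 0.0 shift [4.821e-01 1.800e-03 4.000e-04] rows>= 11.6
t 28.38 p [ 0.4657 -0.2308  0.3004] yaw 4.5 tilt [0.     0.0001] F [-0.4 -0.4  0.5] M [-0.02 -0.01  0.07] w 0.0684 q6 -43.9
scene
pot [369. 161.] 189 med [0.436 0.406 0.038] zmax 0.045 rect [432. 409.] [73. 29.] 6
pot [338. 171.] 186 med [0.44  0.293 0.039] zmax 0.045 rect [437. 296.] [29. 71.] 85
pot [390. 185.] 233 med [0.55  0.405 0.038] zmax 0.046 rect [543. 407.] [80. 29.] 7
pot [358. 194.] 217 med [0.548 0.295 0.039] zmax 0.046 rect [544. 300.] [76. 31.] 0
pot [389. 207.] 68 med [0.687 0.285 0.13 ] zmax 0.133 rect [686. 286.] [21. 22.] 22
rod [array([ 0.483, -0.366,  0.086]), array([ 0.482, -0.365,  0.12 ]), array([ 0.48 , -0.364,  0.15 ]), array([ 0.475, -0.363,  0.184])] 0.1889268834659047
side
rod [array([ 0.471, -0.373,  0.085]), array([ 0.469, -0.371,  0.12 ]), array([ 0.468, -0.371,  0.151]), array([ 0.468, -0.364,  0.185])] 0.19151934862835596
```

View pics/c4.png

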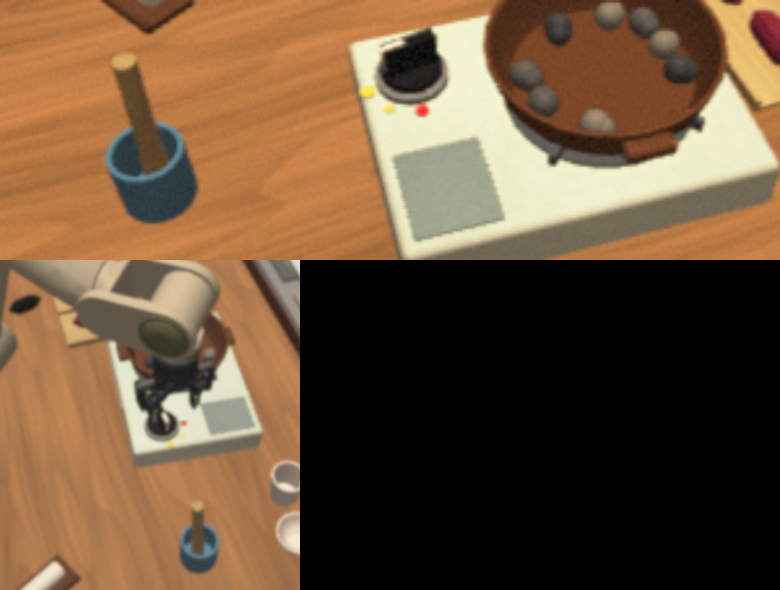

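The rod stands upright in the jar (crop px (135,110)), all 8 stones are in the pot, mostly at its wall, and the knob points at the large dot. I go to the tray next.

```bash
cd .;
python3 -m handwheel '[[[0.036,0,0,0],[0.036,0,0,0],[0.036,0,0,0],[0.036,0,0,0],[0.036,0,0,0]]]' 70 >/dev/null
python3 -m handwheel '[[[0.036,0,0,0],[0.036,0,0,0],[0.036,0,0,0],[0.036,0,0,0],[0.036,0,0,0]]]' >/dev/null
python3 -m handwheel '[[[0.036,0,0,0],[0.036,0,0,0],[0.036,0,0,0],[0.014,0,0,0],[0,0,0,-0.12]]]' >/dev/null
python3 -m handwheel '[[[0,0,0,-0.124],[0,0,0,-0.124],[0,0,0,-0.124],[0,0,0,-0.124],[0,0,0,-0.124]]]' >/dev/null
python3 -m handwheel '[[[0,0,0,-0.124],[0,0,0,-0.124],[0,0,0,-0.124],[0,0,0,-0.124],[0,0,0,-0.124]]]' >/dev/null
python3 -m handwheel '[[[-0.02,0.03,0,-0.12],[-0.02,0.03,0,0],[0,0.025,0,0],[0,0,0,0],[0,0,0,0]]]' >/dev/null
python3 d.py .43 .295 .0265 90
python3 - <<'E'
from m import *
im,d,c=shot("wrist"); save("w5",im); potatoes(im,d,c,300)
im,d,c=shot("scene"); P=pts(d,c); C=np.array([.572,.0655])
m=(P[...,2]>.106)&(P[...,2]<.135)&(np.linalg.norm(P[...,:2]-C,axis=-1)<.1)&(cv2.cvtColor(im,cv2.COLOR_RGB2HSV)[...,1]<90)
k,l,s,ce=cv2.connectedComponentsWithStats(m.astype(np.uint8))
for i in range(1,k):
    if s[i,4]>15: q=P[l==i]; r=q.mean(0); r[:2]-=np.array([.92,-.37])*.006; print("stone",s[i,4],(r[:2]-C).round(3),np.hypot(*(r[:2]-C)).round(3))
E
```

```text
roll -0.0116 rows>= 0.1 shift [ 0.0433 -0.0354  0.2732] rows>= 6.7
t 30.98 p [0.4735 0.3306 0.2996] yaw 89.3 tilt [-0.0009 -0.0006] F [ 0.3 -0.9 -0.3] M [-0.03  0.08 -0.04] w 0.0597 q6 -66.1
pot [318. 123.] 1020 med [0.42  0.413 0.041] zmax 0.044 rect [422. 415.] [83. 29.] 5
pot [238. 126.] 1069 med [0.423 0.303 0.041] zmax 0.044 rect [426. 302.] [31. 82.] 85
pot [242. 199.] 842 med [0.529 0.305 0.041] zmax 0.044 rect [532. 305.] [29. 81.] 89
pot [313. 200.] 807 med [0.532 0.412 0.041] zmax 0.044 rect [536. 412.] [82. 29.] 3
stone 85 [-0.058  0.038] 0.069
stone 297 [0.    0.069] 0.069
stone 94 [-0.061 -0.018] 0.063
stone 197 [ 0.005 -0.072] 0.072
stone 73 [ 0.067 -0.035] 0.076
```

View pics/w5.png

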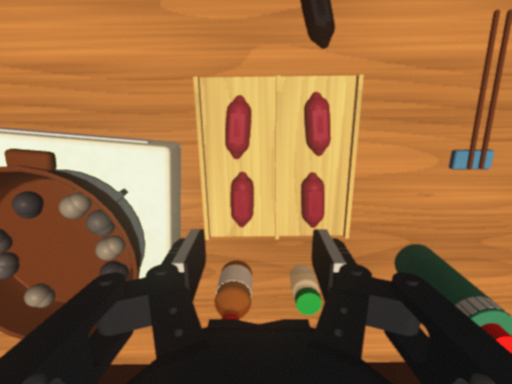

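```bash
cd .;
python3 -m handwheel '[[[0.024,-0.0155,0,0.06],[0.024,-0.0155,0.03,0],[0,0,0.04,0],[0,0,0.04,0],[0,0,0.03,0]]]' 75 50 >/dev/null
python3 -m handwheel '[[[0,0,0,0],[0,0,0,0],[0,0,0,0]]]' >/dev/null
python3 d.py .425 .299 .031 86
python3 - <<'E'
from m import *
im,d,c=shot("wrist"); potatoes(im,d,c,300)
E
```

```text
roll -0.0036 rows>= 0.0 shift [ 1.000e-04 -2.400e-03  1.316e-01] rows>= 3.2
t 31.75 p [0.4249 0.3012 0.1626] yaw 85.8 tilt [0.0032 0.0012] F [-0.4  0.2 -0.4] M [ 0.01 -0.03  0.01] w 0.0639 q6 -63.5
pot [375. 173.] 2227 med [0.418 0.411 0.041] zmax 0.044 rect [422. 414.] [86. 29.] 4
pot [259. 184.] 2200 med [0.42  0.302 0.041] zmax 0.044 rect [425. 302.] [31. 84.] 85
pot [370. 256.] 640 med [0.507 0.412 0.038] zmax 0.043 rect [512. 416.] [40. 22.] 42
pot [268. 279.] 1605 med [0.524 0.305 0.04 ] zmax 0.044 rect [531. 304.] [31. 81.] 87
```

Centred well, so I descend and grasp.

```bash
cd .;
python3 -m handwheel '[[[0,0,0.035,0],[0,0,0.035,0],[0,0,0.035,0],[0,0,0.026,0],[0,0,0,0]]]' >/dev/null
python3 -m handwheel '[[[0,0,0,0],[0,0,0,0],[0,0,0,0],[0,0,0,0],[0,0,0,0]]]' 0 40 >/dev/null
python3 -m handwheel '[[[0,0,0,0],[0,0,0,0]]]' >/dev/null
python3 d.py
python3 -m handwheel '[[[0,0,-0.03,0],[0,0,-0.04,0],[0,0,-0.04,0],[0,0,-0.04,0],[0,0,-0.04,0]]]' >/dev/null
python3 -m handwheel '[[[0,0,-0.02,0],[0,0,0,0],[0,0,0,0]]]' >/dev/null
python3 d.py .556 .1125 .24 90
```

```text
t 32.8 p [0.4252 0.3019 0.0321] yaw 85.8 tilt [0.005 0.002] F [-1.  -0.5  7.9] M [-0.02  0.07 -0.03] w 0.0346 q6 -63.5
roll -0.0726 rows>= 0.6 shift [-0.1323 -0.1888  0.0016] rows>= 5.5
t 33.47 p [0.4237 0.3013 0.2414] yaw 85.8 tilt [0.0038 0.0016] F [-0.2  0.9 -1.4] M [-0.01  0.03  0.  ] w 0.0343 q6 -63.5
```

```bash
cd .;
python3 -m handwheel '[[[0,0,0,-0.0726],[-0.0265,-0.0378,0,0],[-0.0265,-0.0378,0,0],[-0.0265,-0.0378,0,0],[-0.0265,-0.0378,0,0]]]' >/dev/null
python3 -m handwheel '[[[-0.0265,-0.0378,0,0],[0,0,0.03,0],[0,0,0.03,0],[0,0,0.02,0],[0,0,0,0]]]' >/dev/null
python3 d.py .556 .1125 .14 90
python3 -m handwheel '[[[0,0,0.007,0],[0,0,0.006,0],[0,0,0,0]]]' >/dev/null
python3 d.py
python3 -m handwheel '[[[0,0,0.004,0],[0,0,0.003,0],[0,0,0,0]]]' >/dev/null
python3 d.py
```

```text
roll -0.0009 rows>= 0.0 shift [-0.0154 -0.0177  0.0142] rows>= 0.7
t 34.3 p [0.5408 0.1302 0.1544] yaw 89.9 tilt [-0.0104 -0.0002] F [-0.7  0.1 -0.5] M [ 0.06 -0.04 -0.02] w 0.0347 q6 -88.6
t 34.55 p [0.5454 0.1306 0.1507] yaw 90.0 tilt [ 0.0088 -0.0006] F [-4.1 -1.6 18.3] M [-0.27  0.52 -0.06] w 0.0342 q6 -88.6
t 34.8 p [0.5478 0.1302 0.1493] yaw 90.0 tilt [ 0.0198 -0.0016] F [-8.  -5.9 56.6] M [-0.93  1.43 -0.02] w 0.0345 q6 -88.6
```

```bash
cd .;
python3 -m handwheel '[[[0,0,-0.01,0],[0,0,-0.01,0],[0,0,0,0]]]' >/dev/null
python3 d.py .556 .1125 .14 90
python3 - <<'E'
from h import *
im,d,c=shot("scene"); save("s6",cv2.resize(im[130:260,220:400],None,fx=4.2,fy=4.2))
E
```

```text
roll 0.0002 rows>= 0.0 shift [-0.0117 -0.0184  0.0221] rows>= 0.7
t 35.05 p [0.5442 0.1309 0.1621] yaw 90.0 tilt [0.0048 0.0002] F [-0.3  0.3 -0.9] M [-0.01 -0.01 -0.02] w 0.0348 q6 -88.6
```

View pics/s6.png

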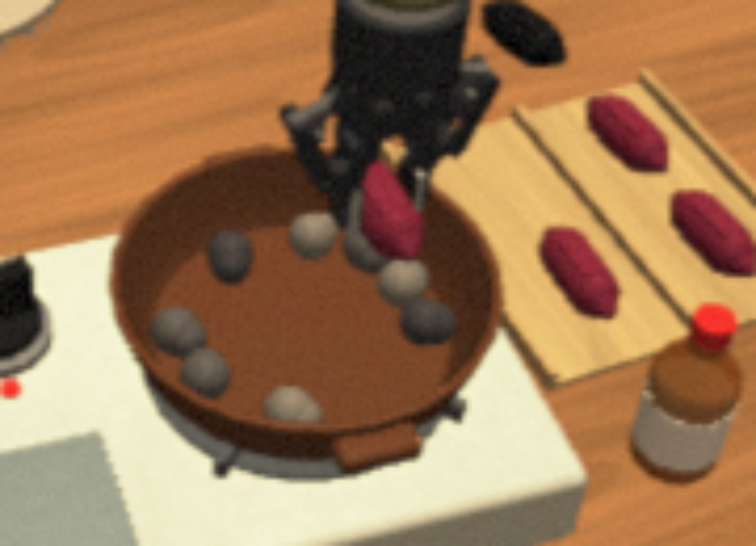

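```bash
cd .;
python3 -m handwheel '[[[-0.013,-0.0145,0,0],[-0.013,-0.0145,0,0],[0,0,0,0],[0,0,0,0]]]' >/dev/null
python3 d.py .572 .1005 .14 90
python3 -m handwheel '[[[0,0,0.008,0],[0,0,0.006,0],[0,0,0,0]]]' >/dev/null
python3 d.py
```

```text
roll -0.0012 rows>= 0.0 shift [-0.0027 -0.0008  0.0183] rows>= 0.4
t 35.43 p [0.5693 0.1012 0.1583] yaw 89.9 tilt [-0.0018  0.0001] F [ 0.2  0.9 -1.3] M [ 0.03  0.02 -0.01] w 0.0342 q6 -91.6
t 35.68 p [0.5681 0.1022 0.1435] yaw 90.0 tilt [-0.0035  0.0002] F [-0.4 -0.6 -1.2] M [0.01 0.07 0.05] w 0.0347 q6 -91.6
```

```bash
cd .;
python3 -m handwheel '[[[0,0,0.004,0],[0,0,0,0],[0,0,0,0]]]' >/dev/null
python3 d.py
python3 -m handwheel '[[[0,0,0.003,0],[0,0,0,0]]]' >/dev/null
python3 d.py
```

```text
t 35.93 p [0.5692 0.1018 0.1413] yaw 90.0 tilt [-0.0002  0.0001] F [ 0.8  0.3 -0.5] M [-0.04  0.03 -0.02] w 0.035 q6 -91.6
t 36.1 p [0.5692 0.1017 0.1381] yaw 90.0 tilt [-0.0003 -0.    ] F [-0.4  0.8 -0.9] M [-0.03 -0.    0.03] w 0.0345 q6 -91.6
```

```bash
cd .;
python3 -m handwheel '[[[0,0,0.003,0],[0,0,0,0]]]' >/dev/null
python3 d.py
python3 -m handwheel '[[[0,0,0.003,0],[0,0,0,0]]]' >/dev/null
python3 d.py
```

```text
t 36.27 p [0.5697 0.1013 0.1357] yaw 90.0 tilt [ 0.0014 -0.0008] F [-0.  -2.2  4.2] M [-0.27 -0.01 -0.04] w 0.0348 q6 -91.6
t 36.43 p [0.5709 0.1004 0.1345] yaw 90.0 tilt [ 0.0054 -0.0024] F [-0.7 -7.3 13.4] M [-0.94  0.06 -0.04] w 0.0347 q6 -91.6
```

```bash
cd .;
python3 -m handwheel '[[[0,0,-0.003,0],[0,0,0,0],[0,0,0,0],[0,0,0,0],[0,0,0,0]]]' 56 >/dev/null
python3 d.py
python3 -m handwheel '[[[0,0,-0.02,0],[0,0,-0.03,0],[0,0,-0.03,0],[0,0,-0.03,0],[0,0,0,0]]]' >/dev/null
python3 -m handwheel '[[[0.03,0.02,0,0],[0.03,0.035,0,0],[0.02,0.035,0,0],[0.02,0.035,0,0],[0,0.035,0,0]]]' 75 >/dev/null
python3 -m handwheel '[[[0,0.02,0,0],[0,0,0,0],[0,0,0,0]]]' >/dev/null
python3 d.py .532 .302 .031 88
python3 - <<'E'
from m import *
for n in ("wrist","scene"):
  im,d,c=shot(n); print(n);potatoes(im,d,c,60 if n=="scene" else 200)
E
```

```text
t 36.85 p [0.5704 0.101  0.1368] yaw 90.0 tilt [ 0.0039 -0.001 ] F [ 0.6 -3.3  7.5] M [-0.43 -0.19 -0.02] w 0.0476 q6 -91.6
roll 0.0367 rows>= 0.3 shift [-0.0595  0.0251  0.2138] rows>= 5.4
t 37.93 p [0.4718 0.279  0.2449] yaw 90.1 tilt [-0.0006 -0.0003] F [-0.5 -0.3 -0.7] M [ 0.02  0.05 -0.03] w 0.064 q6 -71.9
wrist
pot [370. 127.] 1400 med [0.419 0.412 0.041] zmax 0.044 rect [423. 413.] [84. 27.] 5
pot [277. 213.] 1085 med [0.529 0.304 0.041] zmax 0.044 rect [534. 304.] [83. 29.] 1
pot [358. 215.] 1125 med [0.531 0.409 0.041] zmax 0.044 rect [535. 411.] [82. 29.] 2
pot [ 89. 261.] 1401 med [0.548 0.107 0.128] zmax 0.133 rect [570.  95.] [42. 86.] 58
scene
pot [369. 161.] 192 med [0.435 0.406 0.039] zmax 0.045 rect [431. 409.] [74. 29.] 5
pot [390. 185.] 232 med [0.55  0.404 0.038] zmax 0.045 rect [545. 407.] [78. 28.] 5
pot [358. 194.] 220 med [0.548 0.296 0.039] zmax 0.046 rect [543. 298.] [79. 29.] 3
pot [303. 200.] 319 med [0.583 0.095 0.128] zmax 0.135 rect [573. 102.] [49. 84.] 64
pot [389. 207.] 70 med [0.687 0.284 0.13 ] zmax 0.133 rect [685. 286.] [20. 22.] 2
```

```bash
cd .;
python3 -m handwheel '[[[-0.031,0.0115,0,0],[-0.031,0.0115,0,0],[0,0,0.04,0],[0,0,0.04,0],[0,0,0.04,0]]]' 75 >/dev/null
python3 -m handwheel '[[[0,0,0,0],[0,0,0,0]]]' >/dev/null
python3 d.py .534 .302 .031 90.5
```

```text
roll -0.0104 rows>= 0.1 shift [-0.0001  0.002   0.0939] rows>= 2.3
t 38.62 p [0.5342 0.3001 0.1249] yaw 89.9 tilt [-0.0032 -0.0011] F [0.7 0.7 0.6] M [0.01 0.02 0.03] w 0.0639 q6 -71.6
```

```bash
cd .;
python3 -m handwheel '[[[0,0.0015,0.032,0],[0,0,0.032,0],[0,0,0.03,0],[0,0,0,0],[0,0,0,0]]]' >/dev/null
python3 -m handwheel '[[[0,0,0,0],[0,0,0,0],[0,0,0,0],[0,0,0,0],[0,0,0,0]]]' 0 40 >/dev/null
python3 -m handwheel '[[[0,0,0,0],[0,0,0,0]]]' >/dev/null
python3 d.py
python3 -m handwheel '[[[0,0,-0.03,0],[0,0,-0.04,0],[0,0,-0.04,0],[0,0,-0.04,0],[0,0,-0.04,0]]]' >/dev/null
python3 -m handwheel '[[[0,0,-0.01,0],[-0.0038,-0.0272,0,0],[-0.0038,-0.0272,0,0],[-0.0038,-0.0272,0,0],[-0.0038,-0.0272,0,0]]]' >/dev/null
python3 -m handwheel '[[[-0.0038,-0.0272,0,0],[-0.0038,-0.0272,0,0],[-0.0038,-0.0272,0,0],[-0.0038,-0.0272,0,0],[-0.0038,-0.0272,0,0]]]' >/dev/null
python3 -m handwheel '[[[-0.0038,-0.0272,0,0],[0,0,0,0],[0,0,0,0]]]' >/dev/null
python3 d.py .572 .0305 .145 90
python3 - <<'E'
from m import *
for n in ("wrist","scene"):
  im,d,c=shot(n); print(n);potatoes(im,d,c,60 if n=="scene" else 200)
E
```

```text
t 39.62 p [0.5356 0.3032 0.0346] yaw 90.0 tilt [0.005  0.0016] F [-1.2 -0.2  9.3] M [-0.14  0.15 -0.06] w 0.035 q6 -71.5
roll -0.0025 rows>= 0.0 shift [0.0003 0.0008 0.0872] rows>= 2.1
t 41.12 p [0.5722 0.0297 0.2322] yaw 89.9 tilt [ 0.0012 -0.    ] F [-0.7 -0.6 -1.2] M [ 0.05 -0.01  0.07] w 0.0347 q6 -98.7
wrist
pot [336. 186.] 3030 med [0.564 0.097 0.13 ] zmax 0.134 rect [570. 103.] [87. 42.] 4
pot [505. 292.] 320 med [0.677 0.278 0.125] zmax 0.131 rect [679. 280.] [11. 23.] 79
scene
pot [369. 161.] 188 med [0.434 0.406 0.038] zmax 0.046 rect [433. 410.] [73. 28.] 8
pot [390. 185.] 231 med [0.549 0.404 0.038] zmax 0.045 rect [544. 407.] [79. 29.] 6
pot [303. 199.] 322 med [0.582 0.095 0.128] zmax 0.135 rect [576. 106.] [48. 81.] 89
pot [389. 207.] 70 med [0.687 0.286 0.13 ] zmax 0.133 rect [686. 287.] [21. 23.] 35
```

```bash
cd .;
python3 -m handwheel '[[[0,0,0.035,0],[0,0,0.035,0],[0,0,0.012,0],[0,0,0,0],[0,0,0,0]]]' >/dev/null
python3 d.py
python3 -m handwheel '[[[0,0,0.004,0],[0,0,0,0]]]' >/dev/null
python3 d.py
python3 -m handwheel '[[[0,0,0.003,0],[0,0,0,0]]]' >/dev/null
python3 d.py
```

```text
t 41.63 p [0.5723 0.0318 0.1499] yaw 90.1 tilt [0.     0.0001] F [ 0.3  1.1 -0.3] M [-0.03 -0.01  0.01] w 0.0338 q6 -98.7
t 41.8 p [0.5726 0.0311 0.1464] yaw 90.0 tilt [ 0.0021 -0.0003] F [ 0.5 -0.5 -0.9] M [ 0.07 -0.01  0.  ] w 0.0345 q6 -98.7
t 41.97 p [0.5722 0.0309 0.1427] yaw 90.0 tilt [ 0.0006 -0.0001] F [-0.2  0.5 -1.4] M [0.01 0.02 0.04] w 0.0347 q6 -98.7
```

```bash
cd .;
python3 -m handwheel '[[[0,0,0.004,0],[0,0,0,0]]]' >/dev/null
python3 d.py
python3 -m handwheel '[[[0,0,0.003,0],[0,0,0,0]]]' >/dev/null
python3 d.py
```

```text
t 42.13 p [0.572  0.0308 0.1379] yaw 90.0 tilt [-0.0006  0.0001] F [ 0.1  0.4 -1.3] M [ 0.   -0.03 -0.01] w 0.0343 q6 -98.7
t 42.3 p [0.572  0.0308 0.1349] yaw 90.0 tilt [-0.0008  0.0001] F [-0.4  0.1 -0.2] M [-0.03 -0.01 -0.01] w 0.0348 q6 -98.7
```

```bash
cd .;
python3 -m handwheel '[[[0,0,0.002,0],[0,0,0,0]]]' >/dev/null
python3 d.py
```

```text
t 42.47 p [0.5721 0.0308 0.1331] yaw 90.0 tilt [-0.0005  0.0001] F [-0.2 -0.2 -0.6] M [ 0.03  0.01 -0.01] w 0.0347 q6 -98.7
```

```bash
cd .;
python3 -m handwheel '[[[0,0,0.003,0],[0,0,0,0]]]' >/dev/null
python3 d.py
python3 -m handwheel '[[[0,0,0.002,0],[0,0,0,0]]]' >/dev/null
python3 d.py
python3 -m handwheel '[[[0,0,0,0],[0,0,0,0],[0,0,0,0],[0,0,0,0],[0,0,0,0]]]' 56 >/dev/null
python3 d.py
python3 -m handwheel '[[[0,0,-0.02,0],[0,0,-0.03,0],[0,0,-0.03,0],[0,0,-0.03,0],[0,0,0,0]]]' >/dev/null
python3 -m handwheel '[[[0.01,0.035,0,0],[0.01,0.035,0,0],[0.01,0.035,0,0],[0.01,0.035,0,0],[0,0.035,0,0]]]' 75 >/dev/null
python3 -m handwheel '[[[0,0.035,0,0],[0,0.035,0,0],[0,0.035,0,0],[0,0.03,0,0],[0,0,0,0]]]' >/dev/null
python3 d.py .535 .409 .031 94
python3 - <<'E'
from m import *
for n in ("wrist","scene"):
  im,d,c=shot(n); print(n);potatoes(im,d,c,60 if n=="scene" else 200)
save("s7",cv2.resize(im[130:260,220:420],None,fx=4,fy=4))
E
```

```text
t 42.63 p [0.5723 0.031  0.1303] yaw 90.0 tilt [0.0003 0.0004] F [0.4 2.  1.2] M [ 0.18 -0.04 -0.  ] w 0.0343 q6 -98.7
t 42.8 p [0.5729 0.0314 0.1292] yaw 90.0 tilt [0.0027 0.0009] F [0.1 5.5 6.1] M [ 0.56 -0.09 -0.03] w 0.0346 q6 -98.7
t 43.22 p [0.5729 0.0314 0.1294] yaw 90.0 tilt [0.0029 0.0007] F [-0.6  4.9  5.6] M [ 0.56 -0.19  0.05] w 0.0479 q6 -98.7
roll -0.0654 rows>= 0.5 shift [-0.0083  0.063   0.2064] rows>= 5.2
t 44.47 p [0.5312 0.3454 0.2373] yaw 90.3 tilt [-0.0007  0.0009] F [ 0.8  0.5 -0.7] M [ 0.06 -0.02 -0.01] w 0.064 q6 -67.9
wrist
pot [321.  74.] 1658 med [0.421 0.414 0.042] zmax 0.044 rect [423. 415.] [84. 28.] 5
pot [313. 173.] 1244 med [0.533 0.412 0.041] zmax 0.044 rect [536. 413.] [83. 28.] 4
pot [ 15. 228.] 2343 med [0.569 0.114 0.124] zmax 0.133 rect [571. 111.] [23. 87.] 82
pot [204. 319.] 209 med [0.67  0.289 0.127] zmax 0.131 rect [673. 290.] [10. 18.] 17
scene
pot [369. 161.] 189 med [0.436 0.406 0.038] zmax 0.046 rect [431. 409.] [74. 30.] 12
pot [390. 185.] 229 med [0.55  0.404 0.038] zmax 0.045 rect [542. 407.] [79. 30.] 7
pot [303. 200.] 321 med [0.583 0.095 0.128] zmax 0.134 rect [576. 101.] [51. 78.] 67
pot [279. 208.] 329 med [0.586 0.027 0.129] zmax 0.134 rect [572.  30.] [34. 93.] 88
pot [390. 207.] 66 med [0.688 0.286 0.131] zmax 0.134 rect [686. 287.] [20. 23.] 32
```

View pics/s7.png

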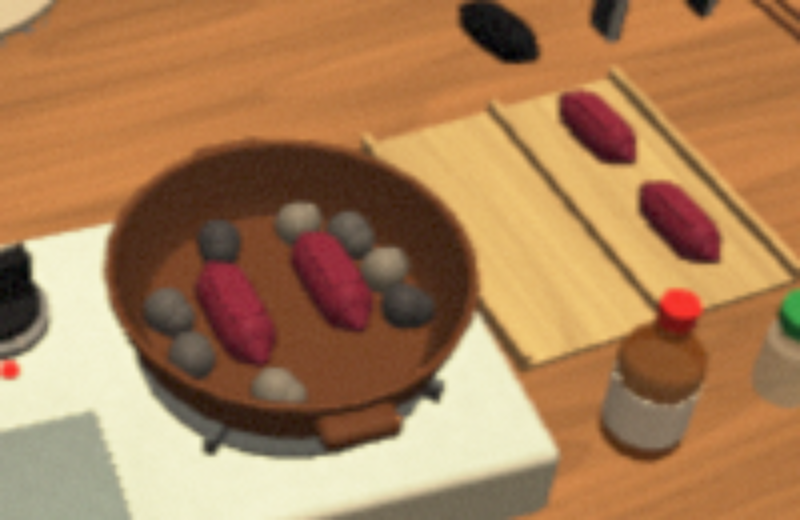

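```bash
cd .;
python3 -m handwheel '[[[0,0,0,-0.065],[-0.0045,0.032,0,0],[-0.0045,0.032,0.02,0],[0,0,0.04,0],[0,0,0.04,0]]]' 75 >/dev/null
python3 -m handwheel '[[[0,0,0,0],[0,0,0,0]]]' >/dev/null
python3 d.py .536 .410 .031 94
```

```text
roll -0.0064 rows>= 0.1 shift [0.0002 0.0064 0.1066] rows>= 2.6
t 45.15 p [0.537  0.4039 0.1376] yaw 93.6 tilt [-0.0033 -0.002 ] F [1.2 0.4 1.8] M [ 0.03 -0.03  0.01] w 0.0643 q6 -66.8
```

```bash
cd .;
python3 -m handwheel '[[[0,0.0055,0.036,0],[0,0,0.036,0],[0,0,0.033,0],[0,0,0,0],[0,0,0,0]]]' >/dev/null
python3 -m handwheel '[[[0,0,0,0],[0,0,0,0],[0,0,0,0],[0,0,0,0],[0,0,0,0]]]' 0 40 >/dev/null
python3 -m handwheel '[[[0,0,0,0],[0,0,0,0]]]' >/dev/null
python3 d.py
python3 -m handwheel '[[[0,0,-0.03,0],[0,0,-0.04,0],[0,0,-0.04,0],[0,0,-0.04,0],[0,0,-0.04,0]]]' >/dev/null
python3 -m handwheel '[[[0,0,-0.01,0.12],[0,0,0,0.12],[0,0,0,0.12],[0,0,0,0.12],[0,0,0,0.12]]]' >/dev/null
python3 -m handwheel '[[[0,0,0,0.12],[0,0,0,0.12],[0,0,0,0.12],[0,0,0,0.12],[0,0,0,0.12]]]' >/dev/null
python3 -m handwheel '[[[0,0,0,0.12],[0,0,0,0.12],[0,0,0,0.12],[0,0,0,0.074],[0,0,0,0]]]' >/dev/null
python3 d.py .632 .0655 .165 0
```

```text
t 46.15 p [0.5382 0.4114 0.0372] yaw 93.7 tilt [0.0055 0.0025] F [ 0.6 -0.9  8.7] M [-0.24 -0.   -0.01] w 0.0342 q6 -66.3
roll -0.001 rows>= 0.0 shift [-0.3453  0.0952  0.0701] rows>= 8.8
t 47.82 p [0.5367 0.4107 0.2353] yaw -0.1 tilt [0.0022 0.0011] F [-0.3  0.8 -0.6] M [-0.   -0.02  0.02] w 0.0342 q6 27.5
```

```bash
cd .;
python3 -m handwheel '[[[-0.0288,0.008,0,0],[-0.0288,0.008,0,0],[-0.0288,0.008,0,0],[-0.0288,0.008,0,0],[-0.0288,0.008,0,0]]]' >/dev/null
python3 -m handwheel '[[[-0.0288,0.008,0,0],[-0.0288,0.008,0,0],[-0.0288,0.008,0,0],[-0.0288,0.008,0,0],[-0.0288,0.008,0,0]]]' >/dev/null
python3 -m handwheel '[[[-0.0288,0.008,0,0],[-0.0288,0.008,0,0],[0,0,0,0],[0,0,0,0]]]' >/dev/null
python3 d.py .632 .0655 .165 0
python3 - <<'E'
from m import *
for n in ("scene",):
  im,d,c=shot(n); print(n);potatoes(im,d,c,60 if n=="scene" else 200)
E
python3 -m handwheel '[[[0,0,0.035,0],[0,0,0.03,0],[0,0,0,0],[0,0,0,0]]]' >/dev/null
python3 d.py .632 .0655 .15 0
```

```text
roll 0.0014 rows>= 0.0 shift [ 0.0016 -0.0016  0.0694] rows>= 1.7
t 48.98 p [0.6335 0.0639 0.2344] yaw 0.1 tilt [ 0.0013 -0.    ] F [ 1.2  0.7 -0.4] M [0.05 0.08 0.03] w 0.0342 q6 -5.0
scene
pot [369. 161.] 186 med [0.435 0.406 0.038] zmax 0.046 rect [432. 409.] [74. 31.] 12
pot [278. 207.] 321 med [0.585 0.027 0.128] zmax 0.135 rect [573.  36.] [91. 47.] 1
pot [306. 205.] 161 med [0.599 0.095 0.125] zmax 0.134 rect [587. 101.] [37. 58.] 60
pot [389. 207.] 73 med [0.687 0.285 0.131] zmax 0.133 rect [686. 286.] [22. 21.] 29
roll 0.0037 rows>= 0.0 shift [-0.0009 -0.0007  0.0184] rows>= 0.4
t 49.37 p [0.6328 0.0664 0.1684] yaw 0.2 tilt [-0.002   0.0003] F [ 0.  -1.   0.1] M [ 0.   -0.01 -0.02] w 0.0343 q6 -4.9
```

```bash
cd .;
python3 -m handwheel '[[[0,0,0.005,0],[0,0,0.005,0],[0,0,0,0]]]' >/dev/null
python3 d.py
python3 -m handwheel '[[[0,0,0.003,0],[0,0,0,0]]]' >/dev/null
python3 d.py
python3 -m handwheel '[[[0,0,0.003,0],[0,0,0,0]]]' >/dev/null
python3 d.py
```

```text
t 49.62 p [0.6334 0.0656 0.1589] yaw 0.1 tilt [ 0.0009 -0.0001] F [ 0.3  0.6 -0.9] M [-0.02 -0.02  0.01] w 0.0343 q6 -4.8
t 49.78 p [0.6333 0.0653 0.1555] yaw 0.1 tilt [ 0.0002 -0.    ] F [-1.2  0.1 -1.3] M [-0.02  0.01 -0.05] w 0.0344 q6 -4.8
t 49.95 p [0.6332 0.0653 0.1522] yaw 0.1 tilt [-0.0003  0.0001] F [ 0.   0.3 -2.1] M [-0.02  0.03 -0.03] w 0.0345 q6 -4.8
```

```bash
cd .;
python3 -m handwheel '[[[0,0,0.003,0],[0,0,0,0]]]' >/dev/null
python3 d.py
python3 -m handwheel '[[[0,0,0.003,0],[0,0,0,0]]]' >/dev/null
python3 d.py
```

```text
t 50.12 p [0.6335 0.0655 0.1504] yaw 0.1 tilt [0.0014 0.0002] F [-2.3  2.2  7.2] M [ 0.02  0.35 -0.02] w 0.0338 q6 -4.8
t 50.28 p [0.6337 0.0657 0.148 ] yaw 0.1 tilt [0.0027 0.0004] F [-2.   2.6 10.3] M [ 0.17  0.42 -0.04] w 0.0346 q6 -4.8
```

```bash
cd .;
python3 -m handwheel '[[[0,0,-0.002,0],[0,0,0,0],[0,0,0,0],[0,0,0,0],[0,0,0,0]]]' 52 >/dev/null
python3 d.py
python3 -m handwheel '[[[0,0,-0.02,0],[0,0,-0.03,0],[0,0,-0.03,0],[0,0,-0.03,0],[0,0,0,-0.12]]]' >/dev/null
python3 -m handwheel '[[[0,0,0,-0.124],[0,0,0,-0.124],[0,0,0,-0.124],[0,0,0,-0.124],[0,0,0,-0.124]]]' 75 >/dev/null
python3 -m handwheel '[[[0,0,0,-0.124],[0,0,0,-0.124],[0,0,0,-0.124],[0,0,0,-0.124],[0,0,0,-0.124]]]' >/dev/null
python3 -m handwheel '[[[0,0,0,-0.124],[0,0,0,-0.124],[0,0,0,-0.05],[0,0,0,0],[0,0,0,0]]]' >/dev/null
python3 d.py .45 .36 .26 94
python3 - <<'E'
from m import *
for n in ("wrist","scene"):
  im,d,c=shot(n); print(n);potatoes(im,d,c,60 if n=="scene" else 200)
save("s8",cv2.resize(im[130:260,220:420],None,fx=4,fy=4))
E
```

```text
t 50.7 p [0.6332 0.0652 0.1481] yaw 0.1 tilt [-0.0006  0.    ] F [-0.7  0.5  1. ] M [ 0.02  0.01 -0.01] w 0.0443 q6 -4.8
roll 0.017 rows>= 0.1 shift [ 0.1623  0.3068 -0.0017] rows>= 8.3
t 52.37 p [0.6333 0.0652 0.2582] yaw 95.0 tilt [-0.0002 -0.    ] F [-0.4  0.7  0.6] M [-0.    0.04  0.03] w 0.0639 q6 -99.7
wrist
pot [240. 145.] 5354 med [0.601 0.041 0.133] zmax 0.149 rect [596.  43.] [126.  65.] 32
pot [301. 121.] 2912 med [0.567 0.099 0.13 ] zmax 0.134 rect [570. 100.] [36. 88.] 85
pot [463. 246.] 586 med [0.679 0.284 0.13 ] zmax 0.132 rect [681. 288.] [25. 24.] 55
scene
pot [369. 161.] 191 med [0.435 0.405 0.038] zmax 0.046 rect [430. 409.] [75. 28.] 7
pot [293. 208.] 980 med [0.602 0.058 0.131] zmax 0.148 rect [588.  68.] [115. 120.] 83
pot [389. 208.] 71 med [0.688 0.284 0.131] zmax 0.134 rect [686. 287.] [20. 24.] 39
```

View pics/s8.png

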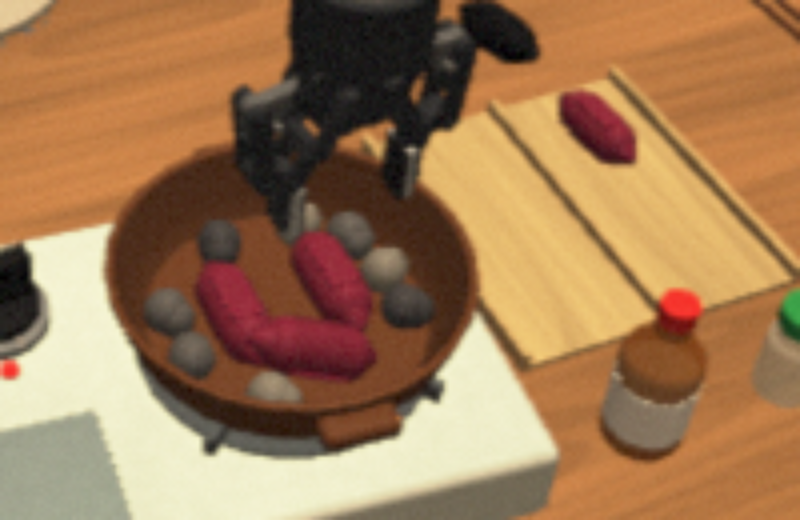

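```bash
cd .;
python3 -m handwheel '[[[0.0148,0.0302,0,0],[0.0148,0.0302,0,0],[0.0148,0.0302,0,0],[0.0148,0.0302,0,0],[0.0148,0.0302,0,0]]]' >/dev/null
python3 -m handwheel '[[[0.0148,0.0302,0,0],[0.0148,0.0302,0,0],[0.0148,0.0302,0,0],[0.0148,0.0302,0,0],[0.0148,0.0302,0,0]]]' >/dev/null
python3 -m handwheel '[[[0.0148,0.0302,0,0],[0.0148,0.0302,0,0],[0,0,0.04,0],[0,0,0.04,0],[0,0,0.03,0]]]' >/dev/null
python3 -m handwheel '[[[0,0,0,0],[0,0,0,0]]]' >/dev/null
python3 d.py .425 .411 .032 95
python3 - <<'E'
from m import *
for n in ("wrist","scene"):
  im,d,c=shot(n); print(n);potatoes(im,d,c,60 if n=="scene" else 200)
E
```

```text
roll 0.0008 rows>= 0.0 shift [-0.0011  0.0006  0.1163] rows>= 2.8
t 53.88 p [0.4241 0.4104 0.1483] yaw 95.0 tilt [-0.0017 -0.0011] F [0.2 0.8 0.5] M [0.04 0.02 0.02] w 0.0637 q6 -62.5
wrist
pot [264. 187.] 2440 med [0.417 0.415 0.041] zmax 0.044 rect [422. 416.] [85. 31.] 4
scene
pot [369. 161.] 194 med [0.435 0.407 0.039] zmax 0.045 rect [432. 409.] [73. 29.] 6
pot [294. 208.] 981 med [0.6   0.059 0.131] zmax 0.149 rect [588.  69.] [117. 121.] 82
pot [389. 208.] 80 med [0.688 0.285 0.13 ] zmax 0.133 rect [685. 287.] [20. 25.] 32
```

```bash
cd .;
python3 -m handwheel '[[[0,0.001,0.039,0],[0,0,0.039,0],[0,0,0.037,0],[0,0,0,0],[0,0,0,0]]]' >/dev/null
python3 -m handwheel '[[[0,0,0,0],[0,0,0,0],[0,0,0,0],[0,0,0,0],[0,0,0,0]]]' 0 40 >/dev/null
python3 -m handwheel '[[[0,0,0,0],[0,0,0,0]]]' >/dev/null
python3 d.py
python3 -m handwheel '[[[0,0,-0.03,0],[0,0,-0.04,0],[0,0,-0.04,0],[0,0,-0.04,0],[0,0,-0.04,0]]]' >/dev/null
python3 -m handwheel '[[[0,0,-0.01,0.12],[0,0,0,0.12],[0,0,0,0.12],[0,0,0,0.12],[0,0,0,0.12]]]' >/dev/null
python3 -m handwheel '[[[0,0,0,0.12],[0,0,0,0.12],[0,0,0,0.12],[0,0,0,0.12],[0,0,0,0.12]]]' >/dev/null
python3 -m handwheel '[[[0,0,0,0.12],[0,0,0,0.12],[0,0,0,0.12],[0,0,0,0.098],[0,0,0,0]]]' >/dev/null
python3 d.py .514 .0665 .165 0
python3 - <<'E'
from m import *
# stones now, wrist view of pot not available: scene
im,d,c=shot("scene"); P=pts(d,c); C=np.array([.572,.0655])
m=(P[...,2]>.106)&(P[...,2]<.135)&(np.linalg.norm(P[...,:2]-C,axis=-1)<.1)&(cv2.cvtColor(im,cv2.COLOR_RGB2HSV)[...,1]<90)
k,l,s,ce=cv2.connectedComponentsWithStats(m.astype(np.uint8))
for i in range(1,k):
    if s[i,4]>15: q=P[l==i]; r=q.mean(0); r[:2]-=np.array([.92,-.37])*.006; print("stone",ce[i].round(),s[i,4],(r[:2]-C).round(3),np.hypot(*(r[:2]-C)).round(3))
E
```

```text
t 54.98 p [0.4256 0.4124 0.0368] yaw 95.1 tilt [0.0051 0.0032] F [-0.5 -0.6  9.2] M [-0.06  0.1  -0.05] w 0.0343 q6 -62.4
roll -0.0018 rows>= 0.0 shift [-0.3451  0.0898  0.07  ] rows>= 8.7
t 56.65 p [0.4241 0.4115 0.2352] yaw -0.1 tilt [0.0022 0.0013] F [-1.2 -0.2 -1. ] M [-0.03 -0.04  0.01] w 0.0341 q6 32.8
stone [294. 185.] 65 [-0.059  0.037] 0.07
stone [315. 198.] 283 [0.003 0.07 ] 0.07
stone [274. 190.] 85 [-0.062 -0.018] 0.064
stone [264. 212.] 191 [ 0.002 -0.073] 0.073
stone [288. 227.] 63 [ 0.068 -0.038] 0.078
```

```bash
cd .;
python3 -m handwheel '[[[-0.0286,0.0075,0,0],[-0.0286,0.0075,0,0],[-0.0286,0.0075,0,0],[-0.0286,0.0075,0,0],[-0.0286,0.0075,0,0]]]' >/dev/null
python3 -m handwheel '[[[-0.0286,0.0075,0,0],[-0.0286,0.0075,0,0],[-0.0286,0.0075,0,0],[-0.0286,0.0075,0,0],[-0.0286,0.0075,0,0]]]' >/dev/null
python3 -m handwheel '[[[-0.0286,0.0075,0,0],[-0.028,0.0075,0,0],[0,0,0.035,0],[0,0,0.025,0],[0,0,0,0]]]' >/dev/null
python3 -m handwheel '[[[0,0,0,0],[0,0,0,0]]]' >/dev/null
python3 d.py .514 .069 .165 0
```

```text
roll 0.0035 rows>= 0.0 shift [-0.0002 -0.0015  0.0103] rows>= 0.3
t 58.12 p [0.5154 0.0692 0.1754] yaw 0.2 tilt [ 0.0029 -0.0003] F [ 0.1 -0.8  0. ] M [-0.04  0.02  0.01] w 0.0343 q6 -5.6
```

```bash
cd .;
python3 -m handwheel '[[[0,-0.001,0.005,0],[0,0,0.005,0],[0,0,0,0]]]' >/dev/null
python3 d.py
python3 -m handwheel '[[[0,0,0.004,0],[0,0,0,0]]]' >/dev/null
python3 d.py
python3 -m handwheel '[[[0,0,0.003,0],[0,0,0,0]]]' >/dev/null
python3 d.py
```

```text
t 58.37 p [0.5134 0.0693 0.1632] yaw 0.1 tilt [-0.0002  0.    ] F [-0.4  0.2 -0.9] M [ 0.06 -0.01 -0.01] w 0.0345 q6 -5.6
t 58.53 p [0.5135 0.0691 0.159 ] yaw 0.1 tilt [-0.0006  0.    ] F [-0.   0.2 -1.6] M [-0.05 -0.01 -0.  ] w 0.0342 q6 -5.5
t 58.7 p [0.5137 0.0691 0.1562] yaw 0.1 tilt [-0.0002  0.    ] F [-1.1 -0.   0. ] M [0.03 0.05 0.04] w 0.0345 q6 -5.5
```

```bash
cd .;
python3 -m handwheel '[[[0,0,0.003,0],[0,0,0,0]]]' >/dev/null
python3 d.py
python3 -m handwheel '[[[0,0,0.002,0],[0,0,0,0]]]' >/dev/null
python3 d.py
```

```text
t 58.87 p [0.5147 0.0691 0.1551] yaw 0.1 tilt [ 0.004  -0.0002] F [-1.4  2.3 12. ] M [ 0.08  0.36 -0.06] w 0.0344 q6 -5.5
t 59.03 p [0.5155 0.0692 0.1549] yaw 0.1 tilt [ 0.0075 -0.0002] F [-3.2  3.4 26.4] M [ 0.21  0.7  -0.06] w 0.0345 q6 -5.5
```

```bash
cd .;
python3 -m handwheel '[[[0,0,-0.003,0],[0,0,0,0],[0,0,0,0],[0,0,0,0],[0,0,0,0]]]' 52 >/dev/null
python3 d.py
python3 -m handwheel '[[[0,0,-0.02,0],[0,0,-0.03,0],[0,0,-0.03,0],[0,0,-0.03,0],[0,0,0,0]]]' >/dev/null
python3 -m handwheel '[[[-0.035,0,0,0],[-0.035,0,0,0],[-0.035,0,0,0],[-0.035,0,0,0],[-0.03,0,0,0]]]' 50 60 >/dev/null
python3 -m handwheel '[[[0,0,0,0],[0,0,0,0],[0,0,0,0]]]' >/dev/null
python3 d.py .4878 -.1045 .117 4.6
python3 - <<'E'
from m import *
a=[]
for n in ("scene","wrist"):
  im,d,c=shot(n); print(n);potatoes(im,d,c,60 if n=="scene" else 200); a.append(im)
P=pts(d,c)
m=(P[...,2]>.12)&(P[...,2]<.16)&(abs(P[...,0]-.487)<.05)&(abs(P[...,1]+.107)<.05)
q=P[m]; print(len(q), cv2.minAreaRect(q[:,:2].astype(np.float32)*1000), np.percentile(q[:,2],[5,50,95]))
s=cv2.resize(a[0][130:260,180:420],(792,429)); save("s9",s)
E
```

```text
t 59.45 p [0.5136 0.069  0.154 ] yaw 0.1 tilt [-0.0008  0.0001] F [ 0.3 -0.9  0.8] M [-0.03 -0.04  0.  ] w 0.0444 q6 -5.5
roll -0.0788 rows>= 0.6 shift [-0.002  -0.0262  0.1469] rows>= 3.6
t 60.53 p [ 0.5138 -0.1005  0.2639] yaw 0.1 tilt [-0.0008  0.0007] F [-0.3  0.4  0.2] M [-0.01  0.04 -0.01] w 0.0428 q6 -24.1
scene
pot [295. 203.] 1429 med [0.585 0.078 0.13 ] zmax 0.15 rect [566.  90.] [153. 151.] 65
pot [389. 207.] 73 med [0.688 0.284 0.13 ] zmax 0.133 rect [685. 287.] [21. 22.] 13
wrist
pot [313.  35.] 4968 med [0.558 0.033 0.132] zmax 0.142 rect [561.  31.] [ 46. 111.] 81
pot [377.   5.] 235 med [0.614 0.058 0.121] zmax 0.125 rect [617.  58.] [ 9. 20.] 85
921 ((486.1985168457031, -104.85017395019531), (16.299053192138672, 58.13093948364258), 4.875822067260742) [0.126325  0.1297672 0.131614 ]
```

View pics/s9.png

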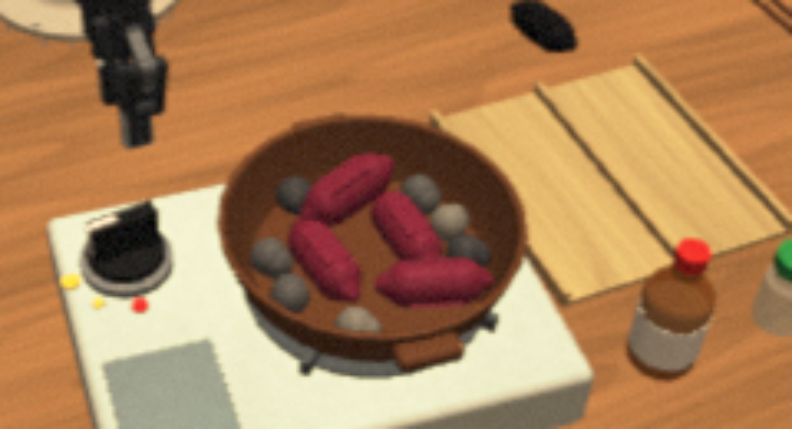

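All four potatoes are in the pot and the tray is empty. Next the knob goes to low.

```bash
cd .;
python3 -m handwheel '[[[-0.002,-0.0262,0,-0.0788],[0,0,0.04,0],[0,0,0.04,0],[0,0,0.03,0],[0,0,0,0]]]' 50 60 >/dev/null
python3 -m handwheel '[[[0,0,0,0],[0,0,0,0]]]' >/dev/null
python3 d.py .4878 -.1048 .117 4.7
python3 -m handwheel '[[[0,0,0.018,0],[0,0,0.018,0],[0,0,0,0],[0,0,0,0]]]' >/dev/null
python3 d.py .4878 -.1048 .117 4.7
python3 -m handwheel '[[[0,0,0,0],[0,0,0,0],[0,0,0,0],[0,0,0,0],[0,0,0,0]]]' 0 60 >/dev/null
python3 -m handwheel '[[[0,0,0,0],[0,0,0,0]]]' >/dev/null
python3 d.py
```

```text
roll -0.0007 rows>= 0.0 shift [-0.0018 -0.0012  0.0393] rows>= 0.9
t 61.22 p [ 0.4888 -0.1029  0.1563] yaw 4.7 tilt [ 0.0026 -0.0012] F [ 0.7 -0.3  0.8] M [-0.01  0.   -0.01] w 0.0426 q6 -30.2
roll -0.0013 rows>= 0.0 shift [-0.0016 -0.0008  0.0029] rows>= 0.1
t 61.55 p [ 0.4884 -0.1031  0.1199] yaw 4.6 tilt [ 0.0015 -0.0007] F [0.4 0.4 0.2] M [-0.04 -0.01  0.05] w 0.0426 q6 -30.2
t 62.13 p [ 0.4869 -0.1033  0.1203] yaw 4.6 tilt [-0.001  -0.0015] F [-8.9  0.3 13.2] M [-0.25  1.69 -0.03] w 0.0152 q6 -30.2
```

```bash
cd .;
python3 -m handwheel '[[[0,0,-0.005,0],[0,0,-0.005,0],[0,0,-0.005,0],[0,0,0,0],[0,0,0,0]]]' >/dev/null
python3 d.py
```

```text
t 62.55 p [ 0.4869 -0.1033  0.1336] yaw 4.6 tilt [-0.0021 -0.0007] F [-4.3 -3.8 -6.7] M [-0.64  0.46  0.  ] w 0.0148 q6 -30.2
```

```bash
cd .;
python3 -m handwheel '[[[0,0,-0.0005,-0.1],[0,0,0,-0.1],[0,0,0,0],[0,0,0,0]]]' >/dev/null
python3 d.py
python3 -m handwheel '[[[0,0,0,-0.1],[0,0,0,-0.1],[0,0,0,-0.1],[0,0,0,-0.1],[0,0,0,-0.1]]]' >/dev/null
python3 -m handwheel '[[[0,0,0,0],[0,0,0,0],[0,0,0,0]]]' >/dev/null
python3 d.py
```

```text
t 62.88 p [ 0.4867 -0.1033  0.1338] yaw 16.1 tilt [-0.0028 -0.0005] F [-4.4 -3.4 -6.5] M [-0.64  0.58  0.02] w 0.0147 q6 -41.6
t 63.55 p [ 0.4864 -0.1034  0.1337] yaw 44.7 tilt [-0.0038 -0.0005] F [-5.6 -5.  -6.3] M [-0.72  0.94  0.09] w 0.0146 q6 -70.3
```

```bash
cd .;
python3 -m handwheel '[[[0,0,0.005,0],[0,0,0.005,0],[0,0,0.0045,0],[0,0,0,0],[0,0,0,0]]]' >/dev/null
python3 d.py
python3 -m handwheel '[[[0,0,0,0],[0,0,0,0],[0,0,0,0],[0,0,0,0]]]' 50 >/dev/null
python3 d.py
python3 -m handwheel '[[[0,0,-0.02,0],[0,0,-0.03,0],[0,0,-0.03,0],[0,0,-0.04,0],[0,0,-0.04,0]]]' >/dev/null
python3 -m handwheel '[[[0,0,0,0],[0,0,0,0],[0,0,0,0]]]' >/dev/null
python3 d.py
python3 - <<'E'
from h import *
im,d,c=shot("wrist"); P=pts(d,c)
m=(P[...,2]>.12)&(P[...,2]<.16)&(abs(P[...,0]-.487)<.05)&(abs(P[...,1]+.107)<.05)
q=P[m]; print(len(q), cv2.minAreaRect(q[:,:2].astype(np.float32)*1000), np.percentile(q[:,2],[5,50,95]))
s=shot("scene")[0]; save("f1",cv2.resize(s[130:340,60:450],(780,420)))
E
```

```text
t 63.97 p [ 0.4865 -0.1034  0.1204] yaw 44.7 tilt [-0.0029 -0.001 ] F [-9.9 -2.6  5.2] M [-0.5   1.59 -0.01] w 0.0149 q6 -70.3
t 64.3 p [ 0.4881 -0.103   0.1198] yaw 44.7 tilt [ 0.0009 -0.0003] F [-0.6 -0.9 -0.1] M [-0.04  0.02  0.03] w 0.0428 q6 -70.3
t 64.97 p [ 0.4875 -0.1028  0.2787] yaw 44.7 tilt [-0.0009  0.0005] F [-0.1 -0.7 -0.8] M [0.02 0.02 0.01] w 0.0426 q6 -70.3
785 ((486.3221130371094, -103.80586242675781), (15.05722427368164, 56.921634674072266), 44.4682502746582) [0.12822445 0.12982978 0.13144481]
```

View pics/f1.png

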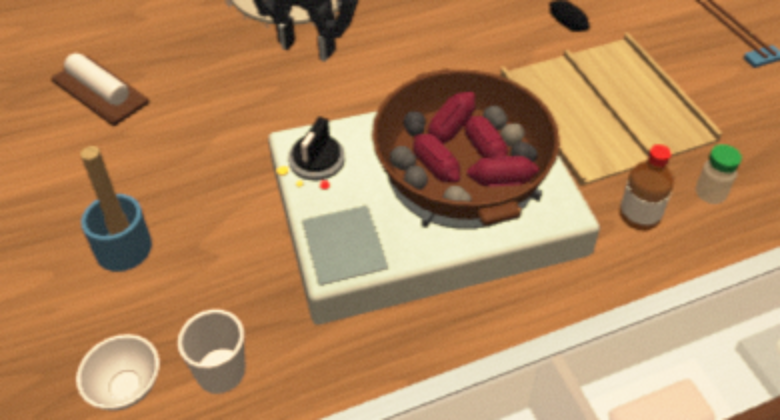

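The final picture shows the knob pointing at the small dot and fully down (top at 129.8 mm). The four potatoes are in the pot, the rod is in its jar, and the other items have not moved.

```bash
python3 -c "
from rig import env
print(env.close_job())"
```

```text
the job is handed in; nothing more can be done
None
```

The job is done and handed in at about 65 s of the 210 s allowed; the hand-in gave no verdict.

- **Knob to high:** I lifted it, turned it 80° and let it drop in. The bar measured within about 1° of the high detent, with its top back at about 130 mm.
- **Stirring:** I made two full rounds at 53 mm radius and about one and a half at 62 mm, then one pass through the centre. The stones clearly shifted, most of them to the wall, and all 8 stayed in the pot. The rod stands upright in its jar.
- **Potatoes:** All four went from the tray into the pot. The two side ones lie on the floor beside the stones; the other two are crosswise at the ends, partly on the stones. The black look-alike was not touched.
- **Knob to low:** The last check read 40° back from high, with its top at 129.8 mm, so it is dropped in.
- **Other items:** The bottle, cup, bowl and spice jar look unmoved in the last picture.

**Went less well:**
- On the first potato the sideways move fell about 20 mm short, because the rows went faster than the arm allows. The held potato was pressed onto the stones, with a wrist reading of 57 N. I backed off, corrected the position and laid it with light contact. That is under the 120 N wrist limit. It was the potato or the fingertips pressing, I believe, not the gripper's body, but I could not confirm that against the 40 N limit.
- The wrist camera read about 3 mm different in y from the fixed cameras. The grasps coped with it.

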